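Stir the scent blocks in the bowl under the hat rack

TASK

Take the wooden stirring stick out of its cup, reach in under the hat rack with it and stir the five scent blocks round in the bowl until every one of them has moved on from where it lay by at least its own width (34 mm). Touch the blocks only with the stick, keep them all in the bowl, do not bump the rack, and leave the bowl and the other things where they are. Then stand the stick back in its cup, head down, and let go.

Things in the scene. Friction and masses are not known exactly. Their poses are not given: they have to be found in the camera images.
- rack: fixed steel hat rack: three 14 mm tubes along its y, 300 mm long, axes 200 mm above the table at its own x = -5, 60, 125 mm, joined by 16 mm side arms at y = -150 and 150 mm, same height; its only legs are rear posts at x = 140, y = -150 and 150 mm. Its -x side, towards the robot, is open. Origin on the table within 8 mm of under the bowl's centre; z up
- bowl: white ceramic bowl, round and flat-floored, 42 mm high, outer radius 86 mm at the foot and 96 mm at the rim, wall 5 mm, floor 8 mm thick; loose, 1.0 to 1.4 kg, standing under the rack, so that the front tube passes almost over its middle. Origin: centre of its underside, z up
- bowl_floor (a point): centre of the bowl's inner floor, 8 mm above the table
- cup: blue cup, round, 110 mm high, outer radius 36 mm at the foot and 38 mm at the rim, wall 4 mm, floor 6 mm thick, fixed to the table. Origin: centre of its underside, z up. It stands on the robot's left or right
- cup_floor (a point): centre of the cup's inner floor, 6 mm above the table
- stick: wooden stirring stick, 205 mm long, 70 to 115 g: dark round head 30 mm in diameter and 30 mm long at its lower end, then a pale square handle 18 x 18 mm. It stands upright in the cup. Origin: centre of the head's flat end; z runs up along the stick to the handle's end, x and y are square to the handle's faces
- stick_foot (a point): centre of the head's flat end (the same point as the stick's origin). The stick can pivot between the finger pads when it is pushed hard, so read this point again in the hand
- stick_grip (a point): point on the handle's axis 165 mm from the flat end, 40 mm below the top: a good place to grip
- spray: green bottle of shoe spray, 56 mm in diameter, 150 mm high, loose, on the other side from the cup; leave it alone. Origin: centre of its underside
- tin: black tin of shoe polish with a white lid, 76 mm in diameter, 30 mm high, loose, in front of the rack; leave it alone. Origin: centre of its underside
- brush: shoe brush, 150 x 55 mm, 40 mm high, loose, on the robot's left; leave it alone. Origin: centre of its underside
- speaker: black loudspeaker, 160 x 60 mm, 60 mm high, loose, on the robot's right; leave it alone. Origin: centre of its underside
- block_brown: brown scent block, a wooden drum 34 mm in diameter and 24 mm high, 22 g, loose, standing on its flat end on the bowl's floor, about 50 mm from the bowl's axis; the five stand in a ring, in any order, with free room at the centre. Origin: centre of its underside, z up along the drum's axis
- block_yellow: yellow scent block, a wooden drum 34 mm in diameter and 24 mm high, 22 g, loose, standing on its flat end on the bowl's floor, about 50 mm from the bowl's axis; the five stand in a ring, in any order, with free room at the centre. Origin: centre of its underside, z up along the drum's axis
- block_red: red scent block, a wooden drum 34 mm in diameter and 24 mm high, 22 g, loose, standing on its flat end on the bowl's floor, about 50 mm from the bowl's axis; the five stand in a ring, in any order, with free room at the centre. Origin: centre of its underside, z up along the drum's axis
- block_green: green scent block, a wooden drum 34 mm in diameter and 24 mm high, 22 g, loose, standing on its flat end on the bowl's floor, about 50 mm from the bowl's axis; the five stand in a ring, in any order, with free room at the centre. Origin: centre of its underside, z up along the drum's axis
- block_blue: blue scent block, a wooden drum 34 mm in diameter and 24 mm high, 22 g, loose, standing on its flat end on the bowl's floor, about 50 mm from the bowl's axis; the five stand in a ring, in any order, with free room at the centre. Origin: centre of its underside, z up along the drum's axis

How it is judged:
On the way, in this order (a step that is already met when the one before it is completed fails the run):
1. the stick's head is lifted clear out of the cup (z of stick_foot in the frame of cup above 0.115 m), for 0.05 s.
2. the stick's head is down among the blocks in the bowl and pushes at least one of them (horizontal distance between stick_foot and bowl below 0.08 m and z of stick_foot in the frame of bowl below 0.03 m and (contact force between stick and block_brown above 0.03 N or contact force between stick and block_yellow above 0.03 N or contact force between stick and block_red above 0.03 N or contact force between stick and block_green above 0.03 N or contact force between stick and block_blue above 0.03 N)), for 0.02 s.
At the end, for the whole second after the job is handed in: Every block over 30 mm from its start, at rest in the bowl (within 75 mm of its axis, its origin 3 to 45 mm above the bowl's); bowl still, within 20 mm of its place; stick at rest in the cup, head down (foot within 30 mm of its axis, under 25 mm above its underside, lean under 0.7 rad) (distance of each of block_brown, block_yellow, block_red, block_green, block_blue from where it was at the start of the episode above 0.03 m and horizontal distance between each of block_brown, block_yellow, block_red, block_green, block_blue and bowl below 0.075 m and z of block_brown in the frame of bowl between 0.003 and 0.045 m and linear speed of each of block_brown, block_yellow, block_red, block_green, block_blue, stick, bowl below 0.02 m/s and z of block_yellow in the frame of bowl between 0.003 and 0.045 m and z of block_red in the frame of bowl between 0.003 and 0.045 m and z of block_green in the frame of bowl between 0.003 and 0.045 m and z of block_blue in the frame of bowl between 0.003 and 0.045 m and horizontal distance between stick_foot and cup below 0.03 m and z of stick_foot in the frame of cup below 0.025 m and angle between stick's own z axis and vertical below 0.7 rad and distance of bowl from where it was at the start of the episode below 0.02 m); the robot touches nothing.
It fails at once if the bowl is shoved more than 20 mm from its place or tipped (distance of bowl from where it was at the start of the episode above 0.02 m or angle between bowl's own z axis and vertical above 0.25 rad).
It fails at once if a block is touched with the fingers instead of the stick (contact force between the fingers and block_brown above 0.5 N or contact force between the fingers and block_yellow above 0.5 N or contact force between the fingers and block_red above 0.5 N or contact force between the fingers and block_green above 0.5 N or contact force between the fingers and block_blue above 0.5 N).
It fails at once if the rack is bumped (more than 5 N) (contact force between any of the arm, the fingers, stick and rack above 5 N).
It fails at once if the spray, tin, brush or speaker is moved more than 20 mm (distance of any of spray, tin, brush, speaker from where it was at the start of the episode above 0.02 m).
It also fails if it takes over 72 s, if anything falls off the work surface, if the arm or the gripper's body presses on something with over 40 N, if the wrist force passes 120 N, or if a joint passes its speed limit or range.

ROBOT

A 6-joint arm with a two-finger parallel gripper is mounted at the origin on the work surface. World frame = base frame: x ahead of the robot, y to its left, z up, the work surface at z = 0. Lengths are in m, angles in rad, forces in N, time in s.
With the tool pointing down it reaches from about 0.35 to 0.975 m from the base axis. Payload 4.9 kg.
Tool frame: the origin (TCP) lies midway between the tips of the shut fingers; the grasp point (between the pads) lies 19 mm behind it; z points along the fingers, y is the line along which they close (so a half turn about z gives the same grasp; the last joint's range is limited). The gripper opens to 85 mm and grips with 20 to 120 N. Pads are 22 mm wide; open, the fingers measure 114 mm over their backs; the gripper's body (76 mm by 85 mm) begins 54 mm behind the grasp point. The pads swing forward as they close: fully open they stand 13 mm farther back than shut.
Start: joints at [-1.433, 0.053, 1.613, -0, 1.476, -0.119], TCP at [0.159, -0.604, 0.231] pointing down, gripper open.
Joint ranges: [-3.01, 3.01], [-1.01, 2.22], [0.06, 2.58], [-1.02, 4.17], [0.09, 2.62], [-3.14, 3.14]. Speed limits (rad/s): [2.57, 2.57, 3.14, 3.14, 3.14, 3.14].

INTERFACE

Orientations are given as a rotation vector (axis times angle).
In Python, from station import ctrl gives the robot as it stands.
- The arm moves only by the shell command python3 -m handwheel 'ROWS' [FORCE]. ROWS is JSON, a list of rows, each an object with "gripper": the gripper command: -1 is fully open, 1 is shut, values between are in proportion; "offset": the shift along the tool's x, y, z in mm, a list of three; "rotation": the turn, a rotation vector about the tool's x, y, z in rad, a list of three. A call has exactly 8 rows; each row is the pose to reach, as a shift and turn from the pose commanded when the call began, along the tool's axes at that moment; what a row does not reach only later rows make up. A row lasts 1/8 s, in which the tool goes at most 62.5 mm and 10.7 degrees, less where a joint would pass 70% of its speed; a pose out of reach is approached as far as the arm can. A call with a gripper value outside its range is refused whole. The fingers move at their own pace and stop on an object; FORCE is the grip in N (left out, the last holds). Time passes only in rows, so rows that repeat a pose let the fingers close, or fill a call up. It gives the time, the measured TCP pose, the force, the opening and the grip force at its end, in the units of the state.
- ctrl.get_obs(): the state, without advancing time (a new reading comes with each control period).
- ctrl.get_image(name): name is "scene" or "top"; returns a dict with "image" (384x512x3 uint8, red, green, blue), "fovy" (degrees; the focal length in pixels is half the picture's height over the tangent of half this angle, whatever the lens; pixels are square), "cx", "cy" (the principal point, pixels), "xyz" and "attitude" of the camera in the world. Camera axes: x right, y up, looking along -z (the intrinsics and any distortion apply to the point x, -y, -z); pixel columns grow to the right and rows downward; lengths in m; the calibration is good to about 2 mm. A picture is of the moment at which its call begins. There is no depth.
- ctrl.finish_job(): hands the job in; it is judged then, once.
The state is a dict: "t": time; "q": joint angles; "dq": joint speeds; "effort": joint torques, N m; "tool_pos": TCP position; "tool_rot": TCP orientation; "contact_force": force on the tool from outside, world axes, zero at the start; "wrist_torque": the same for the moment, N m; "opening": finger opening in m; "grip_force": force on a finger pad.
Only numpy, scipy, OpenCV 4.12 (cv2) and the standard library are available. Lean on these libraries where they do the work, as an engineer would, in place of code of your own. Each camera call takes 0.05 s, during which the arm holds its last target. There are 200 camera calls.

## Working session

There is one attempt and no reset: what is moved stays moved. The work goes in short steps, Python scripts to look and compute and a shell command to move; the robot and the scene stay as the last step left them, time stands still between calls to the robot, and variables do not carry over. Pictures are saved under pics/ and viewed, at most 10 in all, crops included, and the job is handed in when it is done.

```bash
mkdir -p pics; ls
python3 - <<'E'
from station import ctrl
import cv2
for n in("scene","top"):
    d=ctrl.get_image(n); cv2.imwrite(f"pics/{n}0.png",cv2.resize(d["image"][:,:,::-1],(800,600),interpolation=cv2.INTER_CUBIC))
    print(n,{k:v for k,v in d.items() if k!="image"})
print(ctrl.get_obs())
E
```

```text
pics
scene {'fovy': 55.13077883773662, 'cx': 263.09290256141185, 'cy': 190.4962792295018, 'xyz': array([ 0.93094053, -0.36616315,  0.90016634]), 'attitude': array([0.55944728, 0.23446893, 0.74608741])}
top {'fovy': 48.16174356212248, 'cx': 257.30928499024606, 'cy': 184.33982291500735, 'xyz': array([0.41683511, 0.01658431, 1.21401626]), 'attitude': array([ 0.0808903 , -0.11720818, -1.54839614])}
{'t': 0.1, 'q': array([-1.43299829e+00,  5.32730921e-02,  1.61415095e+00,  1.39139713e-05,
        1.47599827e+00, -1.18993608e-01]), 'dq': array([-4.28744625e-04,  1.83605543e-05, -3.87449244e-03,  4.66717164e-04,
       -2.07934812e-03,  4.81709046e-04]), 'effort': array([ 1.22586193e-04, -3.94906068e+01, -3.71362352e+01, -9.91169395e-05,
        3.94961433e-03,  1.93906821e-06]), 'tool_pos': array([ 0.15866728, -0.60394552,  0.23020039]), 'tool_rot': array([-3.11391848e+00, -4.02023644e-01,  5.26373934e-06]), 'contact_force': array([ 0.78245672, -0.10307188, -0.63369725]), 'wrist_torque': array([ 0.00219909,  0.00682679, -0.04342988]), 'grip_force': 0.0, 'opening': 0.08547501579928939}
```

View pics/scene0.png

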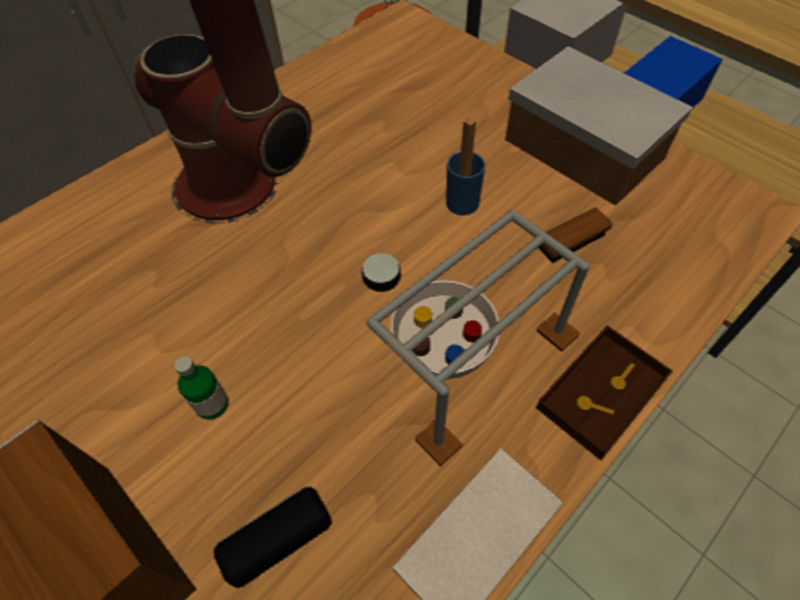

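View pics/top0.png

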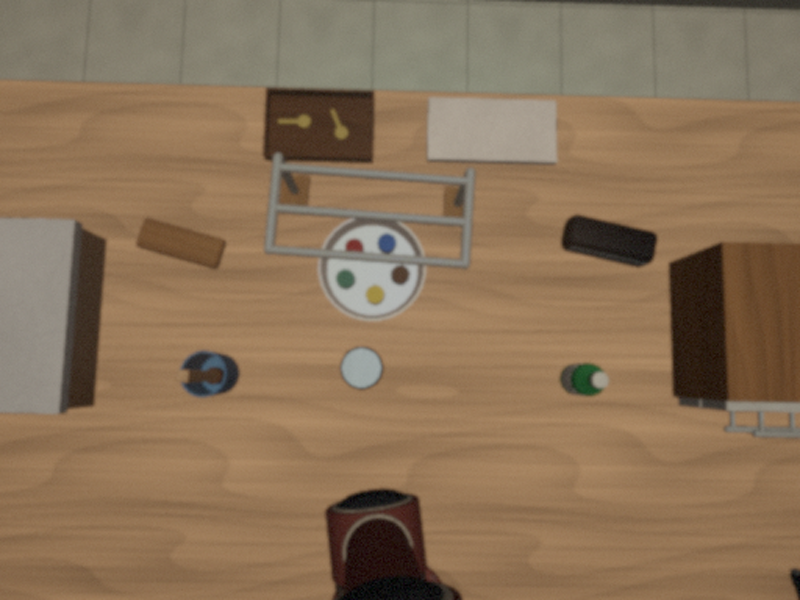

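The scene view shows the cup at (465,182) with the stick top at (468,123), the bowl at (445,330) under the rack and the tin at (381,270). The top view (800 px scale) has the cup at (210,373), bowl (371,268), red (355,247), blue (387,243), brown (400,275), yellow (375,295) and green (346,279).

```bash
cat > h.py <<'E'
import numpy as np, cv2
from scipy.spatial.transform import Rotation as R
from station import ctrl
def cam(n):
    d=ctrl.get_image(n); d["f"]=d["image"].shape[0]/2/np.tan(np.radians(d["fovy"]/2)); d["R"]=R.from_rotvec(d["attitude"]).as_matrix(); return d
def proj(d,P):
    p=(np.atleast_2d(P)-d["xyz"])@d["R"]
    return np.c_[d["cx"]+d["f"]*p[:,0]/-p[:,2], d["cy"]-d["f"]*p[:,1]/-p[:,2]]
def ray(d,u,v): return d["R"]@np.array([(u-d["cx"])/d["f"],-(v-d["cy"])/d["f"],-1])
def back(d,u,v,z):
    r=ray(d,u,v); return d["xyz"]+r*(z-d["xyz"][2])/r[2]
def tri(d1,p1,d2,p2):
    a,b=ray(d1,*p1),ray(d2,*p2); s=np.linalg.lstsq(np.c_[a,-b],d2["xyz"]-d1["xyz"],rcond=None)[0]
    A=d1["xyz"]+s[0]*a;B=d2["xyz"]+s[1]*b; return (A+B)/2,np.linalg.norm(A-B)
def crop(d,c0,r0,w,h,k,name): cv2.imwrite("pics/"+name,cv2.resize(d["image"][r0:r0+h,c0:c0+w,::-1],(w*k,h*k),interpolation=cv2.INTER_CUBIC))
E
python3 - <<'E'
from h import *
np.set_printoptions(precision=4,suppress=True)
s,t=cam("scene"),cam("top"); k=.64
print("bowl rim",back(t,371*k,268*k,.042))
for n,a in dict(red=(355,247),blue=(387,243),brown=(400,275),yellow=(375,295),green=(346,279)).items(): print(n,back(t,a[0]*k,a[1]*k,.032))
print("red tri",tri(t,(355*k,247*k),s,(473*k,327*k)))
for n,a,b in [("FL",(270,248),(515,215)),("FR",(466,262),(372,322)),("BR",(470,172),(443,386)),("BL",(278,168),(583,265)),("tin",(361,368),(381,265)),("spraytop",(600,381),(184,364))]:
  print(n,tri(t,(a[0]*k,a[1]*k),s,(b[0]*k,b[1]*k)))
a=s["image"][65:145,270:330];b=t["image"][215:260,105:165]
a=cv2.resize(a,(600,800//1),interpolation=cv2.INTER_CUBIC)[:600];b=cv2.resize(b,(800,600),interpolation=cv2.INTER_CUBIC)
cv2.imwrite("pics/c1.png",np.hstack([cv2.resize(s["image"][65:145,280:330],(375,600),interpolation=cv2.INTER_CUBIC),cv2.resize(t["image"][218:262,112:158],(425,407),interpolation=cv2.INTER_CUBIC).repeat(1,0) if 0 else cv2.copyMakeBorder(cv2.resize(t["image"][218:262,112:154],(420,440),interpolation=cv2.INTER_CUBIC),0,160,0,0,0)])[:, :, ::-1])
E
```

```text
bowl rim [0.6006 0.0462 0.042 ]
red [0.6395 0.076  0.032 ]
blue [0.6481 0.019  0.032 ]
brown [ 0.5907 -0.0054  0.032 ]
yellow [0.5539 0.0382 0.032 ]
green [0.5814 0.0903 0.032 ]
red tri (array([0.6406, 0.0773, 0.0329]), np.float64(0.0037802151098521235))
FL (array([0.6057, 0.1995, 0.1986]), np.float64(0.005991593092223744))
FR (array([ 0.5886, -0.1021,  0.202 ]), np.float64(0.001932809377204541))
BR (array([ 0.7297, -0.107 ,  0.206 ]), np.float64(0.001977807147648426))
BL (array([0.7387, 0.1969, 0.1874]), np.float64(0.013167715468498351))
tin (array([0.4261, 0.0608, 0.0325]), np.float64(0.003078870170823157))
spraytop (array([ 0.4117, -0.3235,  0.1428]), np.float64(0.0033238153034019545))
```

View pics/c1.png

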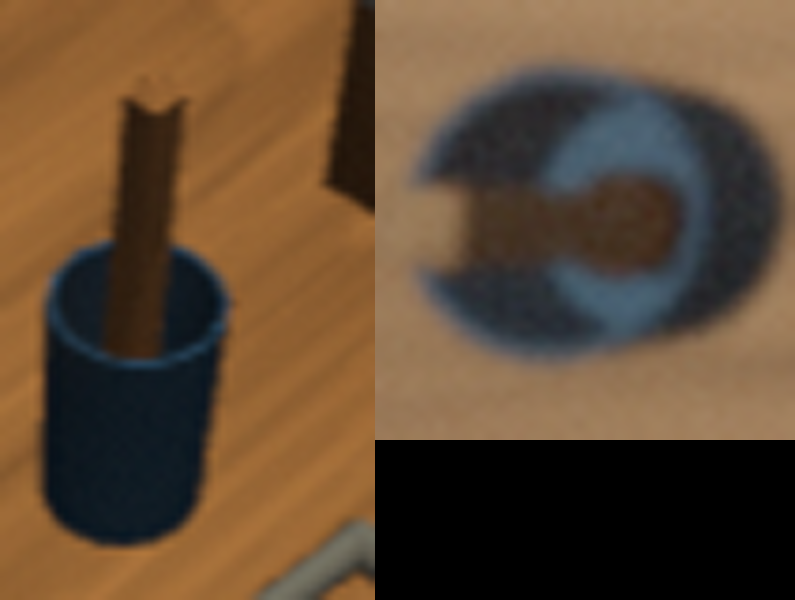

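The crop shows the stick standing roughly upright, its faces about square to the world axes. In the top picture, its top is near pixel (116.5,240.3), the head near (137.2,240) and the cup rim centre near (130.3,238.6).

Run:
```python
from h import *
np.set_printoptions(precision=4,suppress=True)
s,t=cam("scene"),cam("top")
print("rim",back(t,130.3,238.6,.11), tri(t,(130.3,238.6),s,(297.9,105.2)))
print("stick top edge mid",back(t,(463-375)/10+112-.5,240.3,.211),"top c",back(t,116.5,240.3,.211),"head top",back(t,137.2,240,.036),back(t,137.2,240,.03))
# top near corner in scene crop (155,112)
print("near corner",back(s,280+155/7.5-.5,65+112/7.5-.5,.211))
print("handle edge dir",back(t,112+46.3-37.5-.5,218+18.8-.5,.211))
```

```text
rim [0.4121 0.3113 0.11  ] (array([0.4124, 0.3122, 0.1081]), np.float64(0.0009860319012412486))
stick top edge mid [0.4082 0.307  0.211 ] top c [0.408  0.3156 0.211 ] head top [0.4083 0.3124 0.036 ] [0.4083 0.3139 0.03  ]
near corner [0.416  0.3074 0.211 ]
handle edge dir [0.4173 0.3075 0.211 ]
```

```bash
cat >> h.py <<'E'
np.set_printoptions(precision=4,suppress=True)
def att(th):  # tool z = (sin,0,-cos), y=(0,-1,0)
    s,c=np.sin(th),np.cos(th); return np.c_[[c,0,s],[0,-1,0],[s,0,-c]]
def plan(p,th):
    """offset mm & rotvec in present tool axes to TCP p, pitch th deg"""
    o=ctrl.get_obs(); R0=R.from_rotvec(o["tool_rot"]).as_matrix()
    d=R0.T@(np.array(p)-o["tool_pos"])*1000; r=R.from_matrix(R0.T@att(np.radians(th))).as_rotvec()
    print("offset",d.round(1),"rot",r.round(3),"angle",np.degrees(np.linalg.norm(r)).round(1)); return d,r
E
python3 - <<'E'
from h import *
plan((.48,-.2,.36),0); plan((.335,.3155,.30),30)
E
```

```text
offset [ 413.4 -309.5 -128.9] rot [-0.001 -0.     0.257] angle 14.7
offset [ 404.1 -844.9  -68.5] rot [-0.068  0.521  0.251] angle 33.3
```

```bash
python3 -m handwheel '[{"gripper":-1,"offset":[30,-20,-60],"rotation":[0,0,0]},{"gripper":-1,"offset":[80,-60,-90],"rotation":[0,0,0]},{"gripper":-1,"offset":[130,-95,-120],"rotation":[0,0,0.1]},{"gripper":-1,"offset":[180,-130,-129],"rotation":[0,0,0.2]},{"gripper":-1,"offset":[230,-170,-129],"rotation":[0,0,0.257]},{"gripper":-1,"offset":[280,-205,-129],"rotation":[0,0,0.257]},{"gripper":-1,"offset":[330,-240,-129],"rotation":[0,0,0.257]},{"gripper":-1,"offset":[413,-309,-129],"rotation":[0,0,0.257]}]'
python3 - <<'E'
from h import *
print(ctrl.get_obs()["q"]); plan((.48,-.2,.36),0); plan((.335,.3155,.30),30)
E
```

```text
t: 1.3
tool_pos: [0.4441, -0.249, 0.3604]
tool_rot: [3.141, -0.001, 0.001]
contact_force: [1.8, -0.3, 0.0]
opening: 0.0853
grip_force: 0.0
[-0.6573 -0.2701  1.6999  0.      1.7111  0.9138]
offset [ 35.9 -49.1   0.4] rot [ 0.    -0.001 -0.   ] angle 0.0
offset [-109.3 -564.5   60.1] rot [ 0.001  0.523 -0.   ] angle 30.0
```

```bash
python3 -m handwheel '[{"gripper":-1,"offset":[25,-60,0],"rotation":[0,0.1,0]},{"gripper":-1,"offset":[30,-120,0],"rotation":[0,0.2,0]},{"gripper":-1,"offset":[20,-180,0],"rotation":[0,0.3,0]},{"gripper":-1,"offset":[0,-240,0],"rotation":[0,0.4,0]},{"gripper":-1,"offset":[-20,-300,0],"rotation":[0,0.52,0]},{"gripper":-1,"offset":[-45,-360,15],"rotation":[0,0.52,0]},{"gripper":-1,"offset":[-70,-420,25],"rotation":[0,0.52,0]},{"gripper":-1,"offset":[-80,-440,30],"rotation":[0,0.52,0]}]'
python3 - <<'E'
from h import *
print(ctrl.get_obs()["q"]);  plan((.335,.3155,.30),30)
E
```

```text
t: 2.3
tool_pos: [0.3613, 0.1918, 0.33]
tool_rot: [-3.034, -0.006, -0.808]
contact_force: [0.3, -0.6, 0.1]
opening: 0.0854
grip_force: 0.0
[ 0.4539 -0.8866  2.1963 -0.2224  1.3599  2.0148]
offset [ -37.4 -123.8   13.3] rot [-0.003  0.003  0.003] angle 0.3
```

```bash
python3 -m handwheel '[{"gripper":-1,"offset":[50,0,30],"rotation":[0,0,0]},{"gripper":-1,"offset":[45,-40,38],"rotation":[0,0,0]},{"gripper":-1,"offset":[40,-90,45],"rotation":[0,0,0]},{"gripper":-1,"offset":[34,-124,54],"rotation":[0,0,0]},{"gripper":-1,"offset":[34,-124,54],"rotation":[0,0,0]},{"gripper":-1,"offset":[34,-124,54],"rotation":[0,0,0]},{"gripper":-1,"offset":[34,-124,54],"rotation":[0,0,0]},{"gripper":-1,"offset":[34,-124,54],"rotation":[0,0,0]}]'
python3 - <<'E'
from h import *
print(ctrl.get_obs()["q"]);  plan((.4175,.3155,.1545),30)
E
```

```text
t: 3.3
tool_pos: [0.4199, 0.3125, 0.3011]
tool_rot: [-3.035, 0.003, -0.809]
contact_force: [0.8, -0.3, 0.1]
opening: 0.085
grip_force: 0.0
[ 0.6614 -0.4875  2.0183 -0.3336  1.2048  2.2897]
offset [-75.   -2.9 125.9] rot [ 0.     0.003 -0.002] angle 0.2
```

```bash
python3 -m handwheel '[{"gripper":-1,"offset":[-18,-3,31],"rotation":[0,0,0]},{"gripper":-1,"offset":[-37,-3,63],"rotation":[0,0,0]},{"gripper":-1,"offset":[-56,-3,95],"rotation":[0,0,0]},{"gripper":-1,"offset":[-75,-3,126],"rotation":[0,0,0]},{"gripper":-1,"offset":[-75,-3,126],"rotation":[0,0,0]},{"gripper":-1,"offset":[-75,-3,126],"rotation":[0,0,0]},{"gripper":0,"offset":[-75,-3,126],"rotation":[0,0,0]},{"gripper":0.4,"offset":[-75,-3,126],"rotation":[0,0,0]}]' 100 && python3 -m handwheel '[{"gripper":1,"offset":[0,0,0],"rotation":[0,0,0]},{"gripper":1,"offset":[0,0,0],"rotation":[0,0,0]},{"gripper":1,"offset":[0,0,0],"rotation":[0,0,0]},{"gripper":1,"offset":[0,0,0],"rotation":[0,0,0]},{"gripper":1,"offset":[0,0,0],"rotation":[0,0,0]},{"gripper":1,"offset":[0,0,0],"rotation":[0,0,0]},{"gripper":1,"offset":[0,0,0],"rotation":[0,0,0]},{"gripper":1,"offset":[0,0,0],"rotation":[0,0,0]}]' 100
python3 - <<'E'
from h import *
print(ctrl.get_obs()["q"]);  plan((.4175,.3155,.1545),30)
s,t=cam("scene"),cam("top")
crop(s,240,0,160,160,4,"g.png")
E
```

```text
t: 4.3
tool_pos: [0.4179, 0.3168, 0.1557]
tool_rot: [-3.033, 0.001, -0.811]
contact_force: [0.8, -0.5, 1.0]
opening: 0.0513
grip_force: 0.0
t: 5.3
tool_pos: [0.4174, 0.3165, 0.1543]
tool_rot: [-3.035, 0.0, -0.809]
contact_force: [-0.5, 0.7, 4.6]
opening: 0.0169
grip_force: 97.5
[ 0.6722 -0.3711  2.1832 -0.3918  0.945   2.4127]
offset [ 0.2  1.  -0.2] rot [-0.001  0.003 -0.   ] angle 0.2
```

View pics/g.png

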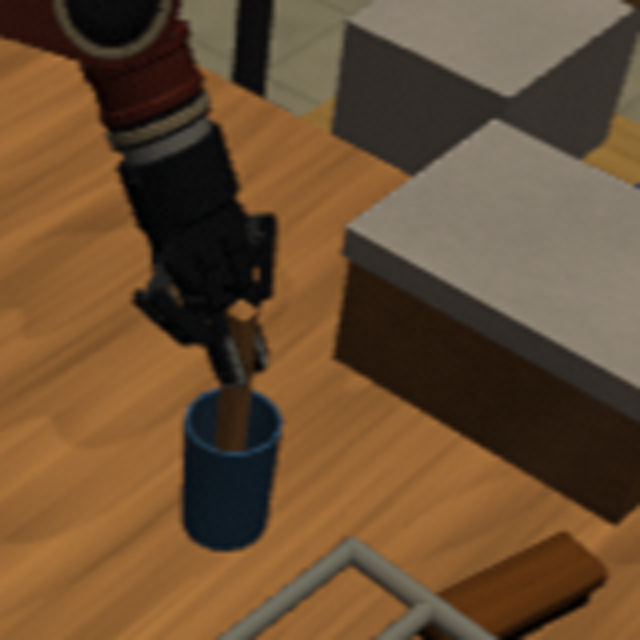

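Grasp is sound. I'll fit a small arm model from the recorded poses to check the reach of the stirring postures, and work out the lift.

```bash
cat > ik.py <<'E'
from h import *
from scipy.optimize import least_squares
D=[((.159,-.604,.2302),0,.0533,1.6142),((.4441,-.249,.3604),0,-.2701,1.6999),((.3613,.1918,.33),30,-.8866,2.1963),((.4199,.3125,.3011),30,-.4875,2.0183),((.4174,.3165,.1543),30,-.3711,2.1832)]
def W(p,th,L3):
    w=np.array(p)-L3*att(np.radians(th))[:,2]; return np.hypot(w[0],w[1]),w[2]
def fk(x,q2,q3): a,L1,L2,h,L3,e=x; f=q2+q3; return a+L1*np.sin(q2)+L2*np.sin(f)-e*np.cos(f),h+L1*np.cos(q2)+L2*np.cos(f)+e*np.sin(f)
x=least_squares(lambda x:np.ravel([np.subtract(fk(x,q2,q3),W(p,th,x[4])) for p,th,q2,q3 in D]),[0,.45,.4,.3,.25,0]).x
print(x,[np.subtract(fk(x,q2,q3),W(p,th,x[4])).round(4) for p,th,q2,q3 in D])
def ik(p,th):
    r=least_squares(lambda q:np.subtract(fk(x,*q),W(p,th,x[4])),[-.3,2.1]); q=r.x; return q,q[0]+q[1]and np.pi-np.radians(th)-q.sum(),r.cost
def tcp(F,th,rel=30):
    a=np.radians(rel); v=np.array([-.165*np.sin(a),0,.165*np.cos(a)-.019]); return np.array(F)-att(np.radians(th))@v
E
python3 - <<'E'
from ik import *
for th in(45,50,55):
  for F in((.48,.046,.14),(.545,.046,.018),(.65,.046,.018)): print(th,F,tcp(F,th),ik(tcp(F,th),th))
E
```

```text
[ 0.0075  0.4211  0.6069  0.2432  0.2789 -0.097 ] [array([ 0.    , -0.0005]), array([ 0.0005, -0.001 ]), array([-0.0008,  0.0008]), array([0.0006, 0.    ]), array([-0.0003,  0.0006])]
45 (0.48, 0.046, 0.14) [0.4507 0.046  0.2859] (array([-1.0429,  2.41  ]), np.float64(0.9891200364460473), np.float64(4.74086915110362e-30))
45 (0.545, 0.046, 0.018) [0.5157 0.046  0.1639] (array([-0.6742,  2.437 ]), np.float64(0.5933105628029645), np.float64(2.0986986947959203e-25))
45 (0.65, 0.046, 0.018) [0.6207 0.046  0.1639] (array([-0.3056,  2.1977]), np.float64(0.46408915442614673), np.float64(1.0203433482227707e-20))
50 (0.48, 0.046, 0.14) [0.4381 0.046  0.2828] (array([-1.184 ,  2.4985]), np.float64(0.954408189589756), np.float64(1.9367718861201061e-25))
50 (0.545, 0.046, 0.018) [0.5031 0.046  0.1608] (array([-0.7723,  2.5243]), np.float64(0.5169563419267502), np.float64(1.8575062865726762e-22))
50 (0.65, 0.046, 0.018) [0.6081 0.046  0.1608] (array([-0.3598,  2.277 ]), np.float64(0.35172480271093054), np.float64(2.4508104915604344e-19))
55 (0.48, 0.046, 0.14) [0.4258 0.046  0.2786] (array([-1.3488,  2.5933]), np.float64(0.9371515460429818), np.float64(7.145915504311515e-21))
55 (0.545, 0.046, 0.018) [0.4908 0.046  0.1566] (array([-0.8763,  2.6134]), np.float64(0.4445136230754163), np.float64(3.112498958266024e-20))
55 (0.65, 0.046, 0.018) [0.5958 0.046  0.1566] (array([-0.4045,  2.3526]), np.float64(0.2335521552237818), np.float64(5.605074756501794e-18))
```

```bash
python3 -m handwheel '[{"gripper":1,"offset":[10,0,-17],"rotation":[0,0,0]},{"gripper":1,"offset":[22,0,-38],"rotation":[0,0,0]},{"gripper":1,"offset":[40,0,-69],"rotation":[0,0,0]},{"gripper":1,"offset":[60,0,-104],"rotation":[0,0,0]},{"gripper":1,"offset":[77,0,-134],"rotation":[0,0,0]},{"gripper":1,"offset":[77,0,-134],"rotation":[0,0,0]},{"gripper":1,"offset":[77,0,-134],"rotation":[0,0,0]},{"gripper":1,"offset":[77,0,-134],"rotation":[0,0,0]}]'
```

```text
t: 6.4
tool_pos: [0.4165, 0.3156, 0.305]
tool_rot: [3.035, 0.001, 0.801]
contact_force: [-0.2, -1.1, -1.1]
opening: 0.0168
grip_force: 97.6
```

```bash
cat >> ik.py <<'E'
C=np.array([.602,.045])
def TH(x): return np.interp(x,[.552,.65],[48,57])
def rows(R0,p0,way):
    """way: list of (F,th); start pose R0,p0"""
    for F,th in way:
        p=tcp(F,th); q,q5,c=ik(p,th)
        print((R0.T@(p-p0)*1000).round().astype(int).tolist(),R.from_matrix(R0.T@att(np.radians(th))).as_rotvec().round(2).tolist(),"q",q.round(2),"foot",np.round(F,3),round(float(th),1))
def now():
    o=ctrl.get_obs(); return R.from_rotvec(o["tool_rot"]).as_matrix(),o["tool_pos"]
E
python3 - <<'E'
from ik import *
rows(*now(),[((.46,.24,.14),32),((.49,.17,.13),34),((.505,.11,.12),37),((.52,.07,.11),40),((.545,.05,.095),44),((.58,.045,.08),48),((.60,.045,.075),51.5),((.602,.045,.07),52.6)])
E
```

```text
[ 0.0075  0.4211  0.6069  0.2432  0.2789 -0.097 ] [array([ 0.    , -0.0005]), array([ 0.0005, -0.001 ]), array([-0.0008,  0.0008]), array([0.0006, 0.    ]), array([-0.0003,  0.0006])]
[34, 76, 38] [0.0, 0.04, 0.0] q [-0.55  2.09] foot [0.46 0.24 0.14] 32.0
[50, 146, 59] [0.0, 0.08, 0.0] q [-0.62  2.15] foot [0.49 0.17 0.13] 34.0
[51, 205, 72] [0.0, 0.13, 0.0] q [-0.7   2.23] foot [0.505 0.11  0.12 ] 37.0
[52, 245, 85] [0.0, 0.18, 0.0] q [-0.74  2.29] foot [0.52 0.07 0.11] 40.0
[57, 265, 106] [0.0, 0.25, 0.0] q [-0.74  2.33] foot [0.545 0.05  0.095] 44.0
[70, 270, 133] [0.0, 0.32, 0.0] q [-0.67  2.35] foot [0.58  0.045 0.08 ] 48.0
[76, 270, 146] [0.0, 0.38, 0.0] q [-0.64  2.37] foot [0.6   0.045 0.075] 51.5
[73, 270, 150] [0.0, 0.4, 0.0] q [-0.65  2.39] foot [0.602 0.045 0.07 ] 52.6
```

```bash
python3 -m handwheel '[{"gripper":1,"offset":[25,50,25],"rotation":[0,0.03,0]},{"gripper":1,"offset":[40,105,45],"rotation":[0,0.06,0]},{"gripper":1,"offset":[50,160,62],"rotation":[0,0.09,0]},{"gripper":1,"offset":[51,205,72],"rotation":[0,0.13,0]},{"gripper":1,"offset":[52,245,85],"rotation":[0,0.18,0]},{"gripper":1,"offset":[57,265,106],"rotation":[0,0.25,0]},{"gripper":1,"offset":[57,265,106],"rotation":[0,0.25,0]},{"gripper":1,"offset":[57,265,106],"rotation":[0,0.25,0]}]'
python3 - <<'E'
from ik import *
print(ctrl.get_obs()["q"])
rows(*now(),[((.56,.045,.085),46),((.58,.045,.08),48),((.60,.045,.075),51.5),((.602,.045,.07),52.6)])
s,t=cam("scene"),cam("top")
F=now()[1]+now()[0]@np.array([-.0825,0,.1239]); print("foot pred",F,proj(s,F),proj(t,F))
crop(s,215,60,200,150,4,"a1.png")
E
```

```text
t: 7.4
tool_pos: [0.5192, 0.0516, 0.2442]
tool_rot: [-2.912, 0.0, -1.178]
contact_force: [-0.1, 0.5, -0.6]
opening: 0.0167
grip_force: 97.9
[ 0.0075  0.4211  0.6069  0.2432  0.2789 -0.097 ] [array([ 0.    , -0.0005]), array([ 0.0005, -0.001 ]), array([-0.0008,  0.0008]), array([0.0006, 0.    ]), array([-0.0003,  0.0006])]
[-0.0703 -0.7395  2.3303  0.0695  0.7848  1.4712]
[-3, 7, 16] [-0.0, 0.03, -0.0] q [-0.71  2.35] foot [0.56  0.045 0.085] 46.0
[3, 7, 31] [-0.0, 0.07, -0.0] q [-0.67  2.35] foot [0.58  0.045 0.08 ] 48.0
[6, 7, 44] [-0.0, 0.13, -0.0] q [-0.64  2.37] foot [0.6   0.045 0.075] 51.5
[2, 7, 48] [-0.0, 0.15, -0.0] q [-0.65  2.39] foot [0.602 0.045 0.07 ] 52.6
foot pred [0.5468 0.0522 0.0994] [[271.2116 181.417 ]] [[234.1878 188.4071]]
```

View pics/a1.png

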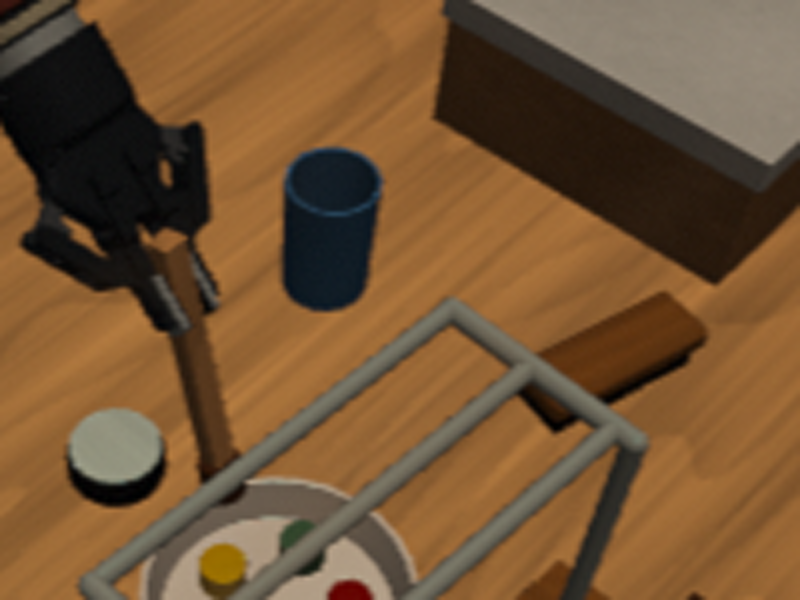

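The foot shows at crop (228,490), i.e. pixel (272,182), which matches the predicted (271,181). Now going in and down at the bowl's centre.

```bash
python3 - <<'E'
from ik import *
rows(*now(),[((.602,.045,.07),52.6),((.602,.045,.05),52.6),((.602,.045,.035),52.6),((.602,.045,.019),52.6)])
E
python3 -m handwheel '[{"gripper":1,"offset":[-3,7,16],"rotation":[0,0.03,0]},{"gripper":1,"offset":[3,7,31],"rotation":[0,0.07,0]},{"gripper":1,"offset":[6,7,44],"rotation":[0,0.13,0]},{"gripper":1,"offset":[2,7,48],"rotation":[0,0.15,0]},{"gripper":1,"offset":[2,7,48],"rotation":[0,0.15,0]},{"gripper":1,"offset":[2,7,48],"rotation":[0,0.15,0]},{"gripper":1,"offset":[2,7,48],"rotation":[0,0.15,0]},{"gripper":1,"offset":[2,7,48],"rotation":[0,0.15,0]}]'
python3 - <<'E'
from ik import *
rows(*now(),[((.602,.045,.07),52.6),((.602,.045,.055),52.6),((.602,.045,.035),52.6),((.602,.045,.019),52.6)])
R0,p0=att(np.radians(52.6)),tcp((.602,.045,.019),52.6)
def orb(r,a): x,y=C+r*np.array([np.cos(np.radians(a)),np.sin(np.radians(a))]); return ((x,y,.019),TH(x))
print("call1");w=[orb(r,a) for r,a in [(10,5),(20,10),(26,22),(31,36),(36,50),(40,64),(43,78),(45,92)] for r in [r/1000]]
rows(R0,p0,w)
for n in range(4):
    F,th=w[-1]; w=[orb(.046,92+15*(8*n+i+1)) for i in range(8)]; print("call",n+2); rows(att(np.radians(th)),tcp(F,th),w)
E
```

```text
[ 0.0075  0.4211  0.6069  0.2432  0.2789 -0.097 ] [array([ 0.    , -0.0005]), array([ 0.0005, -0.001 ]), array([-0.0008,  0.0008]), array([0.0006, 0.    ]), array([-0.0003,  0.0006])]
[0, 7, 49] [-0.0, 0.15, 0.0] q [-0.65  2.39] foot [0.602 0.045 0.07 ] 52.6
[-14, 7, 63] [-0.0, 0.15, 0.0] q [-0.62  2.41] foot [0.602 0.045 0.05 ] 52.6
[-24, 7, 74] [-0.0, 0.15, 0.0] q [-0.59  2.42] foot [0.602 0.045 0.035] 52.6
[-35, 7, 85] [-0.0, 0.15, 0.0] q [-0.56  2.43] foot [0.602 0.045 0.019] 52.6
t: 8.5
tool_pos: [0.5545, 0.0441, 0.2123]
tool_rot: [2.814, -0.0, 1.396]
contact_force: [-0.2, 0.3, -1.0]
opening: 0.0169
grip_force: 97.9
[ 0.0075  0.4211  0.6069  0.2432  0.2789 -0.097 ] [array([ 0.    , -0.0005]), array([ 0.0005, -0.001 ]), array([-0.0008,  0.0008]), array([0.0006, 0.    ]), array([-0.0003,  0.0006])]
[-2, -1, 0] [0.0, -0.0, -0.0] q [-0.65  2.39] foot [0.602 0.045 0.07 ] 52.6
[-14, -1, 9] [0.0, -0.0, -0.0] q [-0.62  2.4 ] foot [0.602 0.045 0.055] 52.6
[-30, -1, 21] [0.0, -0.0, -0.0] q [-0.59  2.42] foot [0.602 0.045 0.035] 52.6
[-42, -1, 31] [0.0, -0.0, -0.0] q [-0.56  2.43] foot [0.
[... 2436 characters left out ...]
9] [0.0, -0.07, 0.0] q [-0.53  2.41] foot [0.6   0.091 0.019] 52.4
call 5
[-5, 2, -8] [0.0, -0.02, 0.0] q [-0.56  2.42] foot [0.589 0.089 0.019] 51.4
[-9, 7, -15] [0.0, -0.04, 0.0] q [-0.6   2.43] foot [0.578 0.084 0.019] 50.4
[-13, 15, -21] [0.0, -0.05, 0.0] q [-0.63  2.44] foot [0.568 0.076 0.019] 49.5
[-16, 24, -26] [0.0, -0.06, 0.0] q [-0.66  2.46] foot [0.561 0.067 0.019] 48.9
[-18, 36, -28] [0.0, -0.07, 0.0] q [-0.68  2.46] foot [0.557 0.055 0.019] 48.5
[-18, 48, -29] [0.0, -0.07, 0.0] q [-0.69  2.47] foot [0.556 0.043 0.019] 48.4
[-18, 59, -28] [0.0, -0.07, 0.0] q [-0.69  2.47] foot [0.558 0.032 0.019] 48.6
[-16, 70, -24] [0.0, -0.06, 0.0] q [-0.68  2.47] foot [0.563 0.021 0.019] 49.0
```

```bash
python3 -m handwheel '[{"gripper":1,"offset":[-8,-1,5],"rotation":[0,0,0]},{"gripper":1,"offset":[-16,-1,11],"rotation":[0,0,0]},{"gripper":1,"offset":[-24,-1,17],"rotation":[0,0,0]},{"gripper":1,"offset":[-32,-1,23],"rotation":[0,0,0]},{"gripper":1,"offset":[-38,-1,28],"rotation":[0,0,0]},{"gripper":1,"offset":[-42,-1,31],"rotation":[0,0,0]},{"gripper":1,"offset":[-42,-1,31],"rotation":[0,0,0]},{"gripper":1,"offset":[-42,-1,31],"rotation":[0,0,0]}]'
python3 -m handwheel '[{"gripper":1,"offset":[4,-1,7],"rotation":[0,0.02,0]},{"gripper":1,"offset":[8,-3,13],"rotation":[0,0.03,0]},{"gripper":1,"offset":[10,-10,16],"rotation":[0,0.04,0]},{"gripper":1,"offset":[10,-18,17],"rotation":[0,0.04,0]},{"gripper":1,"offset":[9,-28,15],"rotation":[0,0.04,0]},{"gripper":1,"offset":[7,-36,12],"rotation":[0,0.03,0]},{"gripper":1,"offset":[4,-42,6],"rotation":[0,0.01,0]},{"gripper":1,"offset":[-1,-45,-1],"rotation":[0,0,0]}]'
python3 - <<'E'
from ik import *
R0,p0=now(); print("foot",p0+R0@np.array([-.0825,0,.1239]))
s,t=cam("scene"),cam("top")
a=cv2.resize(s["image"][165:255,235:335],(600,540),interpolation=cv2.INTER_CUBIC);b=cv2.resize(t["image"][125:215,190:290],(600,540),interpolation=cv2.INTER_CUBIC)
cv2.imwrite("pics/b1.png",cv2.resize(np.hstack([a,b]),(800,360))[:,:,::-1])
E
```

```text
t: 9.5
tool_pos: [0.5538, 0.0452, 0.1599]
tool_rot: [2.814, -0.0, 1.396]
contact_force: [0.1, -0.9, -0.3]
opening: 0.0171
grip_force: 97.9
t: 10.5
tool_pos: [0.5529, 0.0904, 0.1608]
tool_rot: [2.813, 0.001, 1.399]
contact_force: [4.3, -3.5, 2.4]
opening: 0.0167
grip_force: 97.7
[ 0.0075  0.4211  0.6069  0.2432  0.2789 -0.097 ] [array([ 0.    , -0.0005]), array([ 0.0005, -0.001 ]), array([-0.0008,  0.0008]), array([0.0006, 0.    ]), array([-0.0003,  0.0006])]
foot [0.6019 0.0904 0.0202]
```

View pics/b1.png

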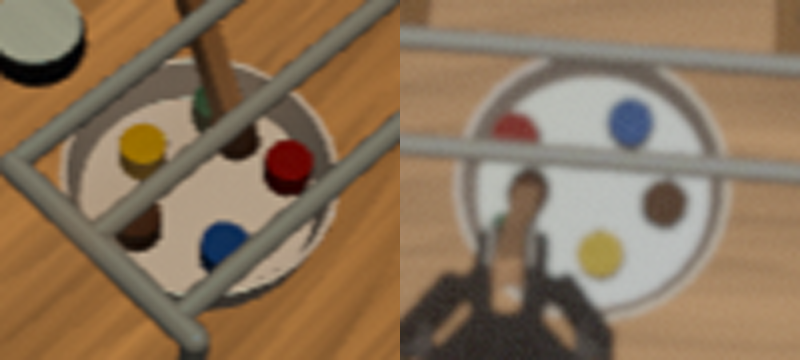

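The head now stands between red and green. Red was pushed out towards the wall and the bowl looks unmoved. Carrying on round.

```bash
python3 -m handwheel '[{"gripper":1,"offset":[-5,1,-8],"rotation":[0,-0.02,0]},{"gripper":1,"offset":[-9,6,-15],"rotation":[0,-0.04,0]},{"gripper":1,"offset":[-13,14,-21],"rotation":[0,-0.05,0]},{"gripper":1,"offset":[-16,23,-26],"rotation":[0,-0.06,0]},{"gripper":1,"offset":[-18,35,-28],"rotation":[0,-0.07,0]},{"gripper":1,"offset":[-18,47,-29],"rotation":[0,-0.07,0]},{"gripper":1,"offset":[-18,58,-28],"rotation":[0,-0.07,0]},{"gripper":1,"offset":[-16,69,-25],"rotation":[0,-0.06,0]}]'
python3 - <<'E'
from ik import *
R0,p0=now(); print("foot",p0+R0@np.array([-.0825,0,.1239]))
s,t=cam("scene"),cam("top")
a=cv2.resize(s["image"][165:255,235:335],(600,540),interpolation=cv2.INTER_CUBIC);b=cv2.resize(t["image"][125:215,190:290],(600,540),interpolation=cv2.INTER_CUBIC)
cv2.imwrite("pics/b2.png",cv2.resize(np.hstack([a,b]),(800,360))[:,:,::-1])
E
```

```text
t: 11.6
tool_pos: [0.5239, 0.0215, 0.164]
tool_rot: [-2.849, 0.005, -1.317]
contact_force: [6.0, 6.4, 0.5]
opening: 0.017
grip_force: 98.3
[ 0.0075  0.4211  0.6069  0.2432  0.2789 -0.097 ] [array([ 0.    , -0.0005]), array([ 0.0005, -0.001 ]), array([-0.0008,  0.0008]), array([0.0006, 0.    ]), array([-0.0003,  0.0006])]
foot [0.5648 0.022  0.0209]
```

View pics/b2.png

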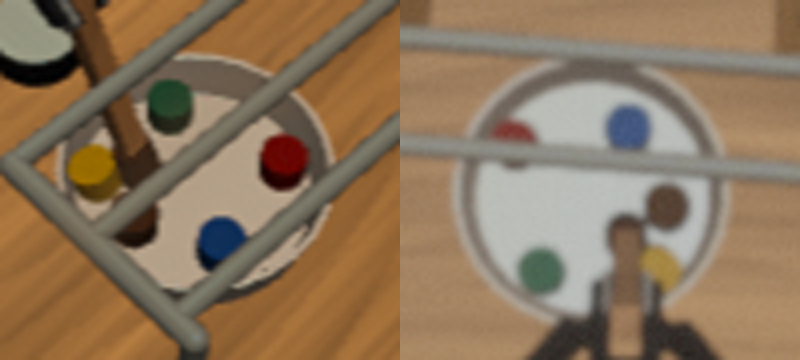

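Green and yellow have moved on about 40 mm and red about 24 mm; brown and blue are still in place. The force is 9 N, so the stick may have pivoted. I'll measure that, with head tip at about scene crop (143,183) and top crop (627,218).

Run:
```python
from ik import *
s,t=cam("scene"),cam("top")
R0,p0=now(); F=p0+R0@np.array([-.0825,0,.1239]); 
pc=lambda p:((p[0]-235)*4,(p[1]-165)*4); pt=lambda p:((p[0]-190)*4+400,(p[1]-125)*4)
for rel in(30,25,20,15):
    a=np.radians(rel)
    for L in(.165,.135): 
        P=p0+R0@np.array([-L*np.sin(a),0,L*np.cos(a)-.019]); print(rel,L,P,"scene",np.round(pc(proj(s,P)[0])),"top",np.round(pt(proj(t,P)[0])))
P=p0+R0@np.array([.02,0,-.0536]); 
a=cv2.resize(s["image"][165:255,235:335],(800,720),interpolation=cv2.INTER_CUBIC)[60:420,0:400]
b=cv2.resize(t["image"][165:210,225:275],(400,360),interpolation=cv2.INTER_CUBIC)
cv2.imwrite("pics/b3.png",np.hstack([a,b])[:,:,::-1])
```

```text
[ 0.0075  0.4211  0.6069  0.2432  0.2789 -0.097 ] [array([ 0.    , -0.0005]), array([ 0.0005, -0.001 ]), array([-0.0008,  0.0008]), array([0.0006, 0.    ]), array([-0.0003,  0.0006])]
30 0.165 [0.5645 0.0215 0.0205] scene [132. 171.] top [625. 243.]
30 0.135 [0.5545 0.0214 0.0488] scene [121. 141.] top [624. 252.]
25 0.165 [0.5778 0.0215 0.0259] scene [146. 179.] top [625. 223.]
25 0.135 [0.5654 0.0214 0.0532] scene [133. 147.] top [625. 235.]
20 0.165 [0.5907 0.0214 0.0325] scene [159. 185.] top [625. 203.]
20 0.135 [0.5759 0.0214 0.0585] scene [144. 152.] top [625. 219.]
15 0.165 [0.6029 0.0214 0.0401] scene [173. 190.] top [626. 184.]
15 0.135 [0.5858 0.0213 0.0648] scene [155. 156.] top [625. 203.]
```

View pics/b3.png

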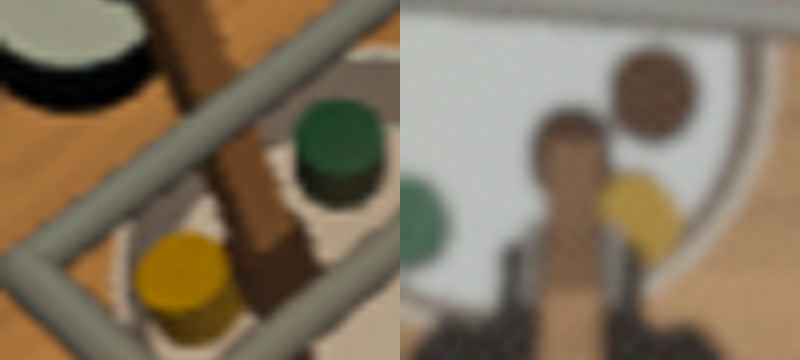

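Run:
```python
from ik import *
s,t=cam("scene"),cam("top")
for n,u,v in [("yellow",254.5,191.8),("brown",256.4,176.2),("green",224.6,192),("blue",246.5,156.5),("red",218.5,157.5)]:
    P=back(t,u,v,.032)[:2]; d=P-C; print(n,P,"r",np.hypot(*d),"ang",np.degrees(np.arctan2(d[1],d[0])))
# bowl rim fit: white ring extents read off b2: left 455,right 730 ,top 52,bottom 322
print("bowl",back(t,190+(592-400)/4-.5,125+188/4-.5,.042))
```

```text
[ 0.0075  0.4211  0.6069  0.2432  0.2789 -0.097 ] [array([ 0.    , -0.0005]), array([ 0.0005, -0.001 ]), array([-0.0008,  0.0008]), array([0.0006, 0.    ]), array([-0.0003,  0.0006])]
yellow [ 0.5464 -0.0021] r 0.0728148081246556 ang -139.72245683283623
brown [ 0.5902 -0.0065] r 0.05285030587330347 ang -102.9182127112353
green [0.5441 0.0805] r 0.06789118812693952 ang 148.45545755307265
blue [0.6452 0.0222] r 0.048853105267437684 ang -27.807673282104872
red [0.6406 0.1002] r 0.06735835060241528 ang 55.077378311811074
bowl [0.6007 0.0461 0.042 ]
```

Run:
```python
from ik import *
import ik
ik.tcp=lambda F,th,f=tcp:f(F,th,27)
B=np.array([.601,.046])
def orb(r,a): x,y=B+r*np.array([np.cos(np.radians(a)),np.sin(np.radians(a))]); return ((x,y,.020),TH(x)-1)
w=[((.582,.03,.02),50),((.585,.045,.02),50),((.575,.05,.02),49)]+[orb(.038,178),orb(.045,182),orb(.052,184)]+[orb(.053,192),orb(.053,200)]
rows(*now(),w)
for n in range(2):
    F,th=w[-1]; w=[orb(.053,200+9*(8*n+i+1)) for i in range(8)]; print("call",n+2); rows(att(np.radians(th)),ik.tcp(F,th),w)
```

```text
[ 0.0075  0.4211  0.6069  0.2432  0.2789 -0.097 ] [array([ 0.    , -0.0005]), array([ 0.0005, -0.001 ]), array([-0.0008,  0.0008]), array([0.0006, 0.    ]), array([-0.0003,  0.0006])]
[2, -9, 9] [-0.0, 0.01, -0.0] q [-0.64  2.46] foot [0.582 0.03  0.02 ] 50.0
[4, -24, 11] [-0.0, 0.01, -0.0] q [-0.62  2.45] foot [0.585 0.045 0.02 ] 50.0
[0, -29, 5] [-0.0, -0.01, -0.0] q [-0.65  2.45] foot [0.575 0.05  0.02 ] 49.0
[-5, -26, -3] [-0.0, -0.03, -0.0] q [-0.69  2.47] foot [0.563 0.047 0.02 ] 48.0
[-9, -23, -7] [-0.0, -0.04, -0.0] q [-0.71  2.47] foot [0.556 0.044 0.02 ] 47.4
[-12, -21, -12] [-0.0, -0.04, -0.0] q [-0.73  2.48] foot [0.549 0.042 0.02 ] 47.0
[-12, -14, -12] [-0.0, -0.04, -0.0] q [-0.74  2.49] foot [0.549 0.035 0.02 ] 47.0
[-11, -6, -10] [-0.0, -0.04, -0.0] q [-0.73  2.48] foot [0.551 0.028 0.02 ] 47.0
call 2
[2, 8, 2] [0.0, 0.0, 0.0] q [-0.72  2.48] foot [0.555 0.02  0.02 ] 47.2
[4, 15, 5] [0.0, 0.01, 0.0] q [-0.71  2.48] foot [0.559 0.013 0.02 ] 47.7
[7, 21, 8] [0.0, 0.02, 0.0] q [-0.7   2.47] foot [0.565 0.007 0.02 ] 48.2
[10, 26, 12] [0.0, 0.03, 0.0] q [-0.68  2.47] foot [
[... 262 characters left out ...]
25, 35, 32] [0.0, 0.08, 0.0] q [-0.59  2.44] foot [ 0.603 -0.007  0.02 ] 51.7
call 3
[3, -1, 6] [0.0, 0.01, 0.0] q [-0.56  2.43] foot [ 0.611 -0.006  0.02 ] 52.4
[7, -3, 11] [0.0, 0.03, 0.0] q [-0.54  2.42] foot [ 0.619 -0.004  0.02 ] 53.2
[10, -7, 16] [0.0, 0.04, 0.0] q [-0.52  2.42] foot [ 0.627 -0.     0.02 ] 53.9
[13, -11, 21] [0.0, 0.05, 0.0] q [-0.49  2.41] foot [0.634 0.004 0.02 ] 54.5
[15, -17, 25] [0.0, 0.06, 0.0] q [-0.48  2.4 ] foot [0.64 0.01 0.02] 55.1
[17, -23, 28] [0.0, 0.07, 0.0] q [-0.46  2.4 ] foot [0.645 0.016 0.02 ] 55.5
[19, -31, 31] [0.0, 0.07, 0.0] q [-0.45  2.39] foot [0.649 0.024 0.02 ] 55.9
[21, -38, 33] [0.0, 0.08, 0.0] q [-0.43  2.39] foot [0.652 0.031 0.02 ] 56.0
```

```bash
python3 -m handwheel '[{"gripper":1,"offset":[2,-9,9],"rotation":[0,0.01,0]},{"gripper":1,"offset":[4,-24,11],"rotation":[0,0.01,0]},{"gripper":1,"offset":[0,-29,5],"rotation":[0,-0.01,0]},{"gripper":1,"offset":[-5,-26,-3],"rotation":[0,-0.03,0]},{"gripper":1,"offset":[-9,-23,-7],"rotation":[0,-0.04,0]},{"gripper":1,"offset":[-12,-21,-12],"rotation":[0,-0.04,0]},{"gripper":1,"offset":[-12,-14,-12],"rotation":[0,-0.04,0]},{"gripper":1,"offset":[-11,-6,-10],"rotation":[0,-0.04,0]}]' 120
python3 -m handwheel '[{"gripper":1,"offset":[2,8,2],"rotation":[0,0,0]},{"gripper":1,"offset":[4,15,5],"rotation":[0,0.01,0]},{"gripper":1,"offset":[7,21,8],"rotation":[0,0.02,0]},{"gripper":1,"offset":[10,26,12],"rotation":[0,0.03,0]},{"gripper":1,"offset":[13,30,17],"rotation":[0,0.04,0]},{"gripper":1,"offset":[17,33,22],"rotation":[0,0.06,0]},{"gripper":1,"offset":[17,33,22],"rotation":[0,0.06,0]},{"gripper":1,"offset":[17,33,22],"rotation":[0,0.06,0]}]'
python3 - <<'E'
from ik import *
R0,p0=now(); print("foot",p0+R0@np.array([-.0749,0,.128]))
s,t=cam("scene"),cam("top")
a=cv2.resize(s["image"][165:255,235:335],(600,540),interpolation=cv2.INTER_CUBIC);b=cv2.resize(t["image"][125:215,190:290],(600,540),interpolation=cv2.INTER_CUBIC)
cv2.imwrite("pics/b4.png",cv2.resize(np.hstack([a,b]),(800,360))[:,:,::-1])
E
```

```text
t: 12.9
tool_pos: [0.5075, 0.0273, 0.1597]
tool_rot: [-2.879, 0.002, -1.253]
contact_force: [0.6, 6.8, 1.5]
opening: 0.0166
grip_force: 117.6
t: 13.9
tool_pos: [0.5364, -0.0049, 0.1593]
tool_rot: [-2.836, 0.005, -1.342]
contact_force: [3.3, 6.9, 1.6]
opening: 0.0165
grip_force: 117.8
[ 0.0075  0.4211  0.6069  0.2432  0.2789 -0.097 ] [array([ 0.    , -0.0005]), array([ 0.0005, -0.001 ]), array([-0.0008,  0.0008]), array([0.0006, 0.    ]), array([-0.0003,  0.0006])]
foot [ 0.5879 -0.0042  0.0202]
```

View pics/b4.png

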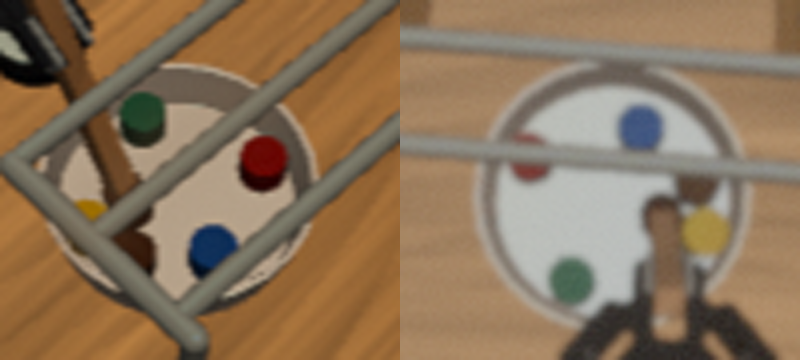

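The bowl has been pushed about 12 mm towards −y (rim left edge 455→472), because blocks pinned at the wall carried it. I'll take the head back to the middle and use it on the free +y wall, between red and green, to nudge the bowl back. Later pushes will use a larger radius.

```bash
cat >> ik.py <<'E'
_t=tcp
def tcp(F,th,rel=28): return _t(F,th,rel)
def P(x,y,z=.020): return ((x,y,z),TH(x))
def foot():
    R0,p0=now(); a=np.radians(28); return p0+R0@np.array([-.165*np.sin(a),0,.165*np.cos(a)-.019])
def pic(name):
    s,t=cam("scene"),cam("top")
    a=cv2.resize(s["image"][165:255,235:335],(400,360),interpolation=cv2.INTER_CUBIC);b=cv2.resize(t["image"][125:215,190:290],(400,360),interpolation=cv2.INTER_CUBIC)
    cv2.imwrite("pics/"+name,np.hstack([a,b])[:,:,::-1])
def blocks(verbose=1):
    """bowl centre from its rim's white/rim mask and coloured blocks in the top view"""
    t=cam("top"); im=t["image"]; h=cv2.cvtColor(im,cv2.COLOR_RGB2HSV); out={}
    roi=np.zeros(im.shape[:2],np.uint8); c=proj(t,[.6,.04,.03])[0]; cv2.circle(roi,(int(c[0]),int(c[1])),36,255,-1)
    for n,lo,hi in [("red",(0,110,70),(6,255,255)),("yellow",(21,110,90),(32,255,255)),("green",(50,50,30),(90,255,160)),("blue",(105,90,50),(130,255,255))]:
        m=cv2.inRange(h,lo,hi)&roi; k,l,st,ce=cv2.connectedComponentsWithStats(m)
        if k>1:
            i=1+st[1:,4].argmax(); out[n]=back(t,*ce[i],.032)[:2]; print(n,out[n],"px",st[i,4])
    return out
E
python3 - <<'E'
from ik import *
print(foot()); rows(*now(),[P(.592,.012),P(.598,.03),P(.60,.05),P(.60,.07),P(.60,.085),P(.60,.095),P(.60,.104),P(.60,.11)])
blocks()
E
```

```text
[ 0.0075  0.4211  0.6069  0.2432  0.2789 -0.097 ] [array([ 0.    , -0.0005]), array([ 0.0005, -0.001 ]), array([-0.0008,  0.0008]), array([0.0006, 0.    ]), array([-0.0003,  0.0006])]
[ 0.5851 -0.0042  0.0189]
[3, -17, 3] [-0.0, 0.02, -0.0] q [-0.62  2.46] foot [0.592 0.012 0.02 ] 51.7
[5, -35, 7] [-0.0, 0.03, -0.0] q [-0.6   2.45] foot [0.598 0.03  0.02 ] 52.2
[6, -55, 9] [-0.0, 0.03, -0.0] q [-0.58  2.44] foot [0.6  0.05 0.02] 52.4
[6, -75, 9] [-0.0, 0.03, -0.0] q [-0.57  2.43] foot [0.6  0.07 0.02] 52.4
[6, -90, 9] [-0.0, 0.03, -0.0] q [-0.55  2.43] foot [0.6   0.085 0.02 ] 52.4
[6, -100, 9] [-0.0, 0.03, -0.0] q [-0.54  2.42] foot [0.6   0.095 0.02 ] 52.4
[6, -109, 9] [-0.0, 0.03, -0.0] q [-0.53  2.41] foot [0.6   0.104 0.02 ] 52.4
[6, -115, 9] [-0.0, 0.03, -0.0] q [-0.53  2.41] foot [0.6  0.11 0.02] 52.4
red [0.6128 0.0897] px 12
yellow [ 0.5728 -0.0326] px 97
green [0.5371 0.0587] px 71
blue [0.6453 0.0129] px 71
```

```bash
python3 -m handwheel '[{"gripper":1,"offset":[3,-17,3],"rotation":[0,0.01,0]},{"gripper":1,"offset":[2,-35,2],"rotation":[0,0.01,0]},{"gripper":1,"offset":[2,-55,1],"rotation":[0,0.01,0]},{"gripper":1,"offset":[2,-75,1],"rotation":[0,0.01,0]},{"gripper":1,"offset":[2,-90,1],"rotation":[0,0.01,0]},{"gripper":1,"offset":[2,-100,1],"rotation":[0,0.01,0]},{"gripper":1,"offset":[2,-109,1],"rotation":[0,0.01,0]},{"gripper":1,"offset":[2,-115,1],"rotation":[0,0.01,0]}]'
python3 - <<'E'
from ik import *
print(foot()); pic("b5.png"); blocks()
E
```

```text
t: 15.05
tool_pos: [0.5374, 0.108, 0.158]
tool_rot: [2.831, 0.004, 1.35]
contact_force: [0.2, -8.6, 0.4]
opening: 0.0163
grip_force: 118.0
[ 0.0075  0.4211  0.6069  0.2432  0.2789 -0.097 ] [array([ 0.    , -0.0005]), array([ 0.0005, -0.001 ]), array([-0.0008,  0.0008]), array([0.0006, 0.    ]), array([-0.0003,  0.0006])]
[0.5871 0.1072 0.0181]
red [0.6134 0.0964] px 15
yellow [ 0.5736 -0.0215] px 88
green [0.5365 0.0657] px 73
blue [0.6451 0.0199] px 67
```

View pics/b5.png

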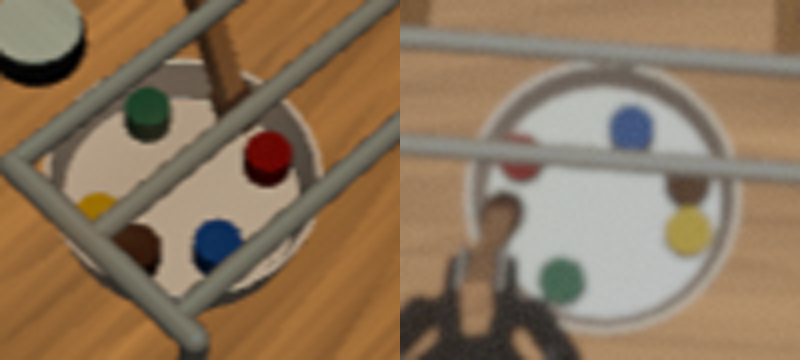

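Bowl is back by about 7 mm (green and blue carried along with it); about 5 mm is left. One more nudge, then round behind yellow.

Run:
```python
from ik import *
B=np.array([.600,.045])
def orb(r,a): x,y=B+r*np.array([np.cos(np.radians(a)),np.sin(np.radians(a))]); return P(x,y)
w=[P(.587,.115),P(.587,.117),P(.59,.09),P(.588,.06),P(.575,.042),P(.560,.03),P(.550,.022),orb(.062,206)]
rows(*now(),w)
F,th=w[-1];rows(att(np.radians(th)),tcp(F,th),[orb(.063,206+7*i) for i in range(1,9)])
```

```text
[ 0.0075  0.4211  0.6069  0.2432  0.2789 -0.097 ] [array([ 0.    , -0.0005]), array([ 0.0005, -0.001 ]), array([-0.0008,  0.0008]), array([0.0006, 0.    ]), array([-0.0003,  0.0006])]
[1, -7, -2] [0.0, 0.0, 0.0] q [-0.55  2.42] foot [0.587 0.115 0.02 ] 51.2
[1, -9, -2] [0.0, 0.0, 0.0] q [-0.55  2.41] foot [0.587 0.117 0.02 ] 51.2
[2, 18, 0] [0.0, 0.01, 0.0] q [-0.58  2.43] foot [0.59 0.09 0.02] 51.5
[1, 48, -1] [0.0, 0.01, 0.0] q [-0.61  2.45] foot [0.588 0.06  0.02 ] 51.3
[-4, 66, -9] [0.0, -0.01, 0.0] q [-0.66  2.47] foot [0.575 0.042 0.02 ] 50.1
[-11, 78, -19] [0.0, -0.04, 0.0] q [-0.71  2.48] foot [0.56 0.03 0.02] 48.7
[-15, 86, -26] [0.0, -0.05, 0.0] q [-0.75  2.5 ] foot [0.55  0.022 0.02 ] 48.0
[-19, 90, -30] [0.0, -0.05, 0.0] q [-0.78  2.51] foot [0.544 0.018 0.02 ] 48.0
[2, 7, 2] [0.0, 0.0, 0.0] q [-0.76  2.51] foot [0.547 0.011 0.02 ] 48.0
[5, 13, 6] [0.0, 0.0, 0.0] q [-0.74  2.49] foot [0.552 0.005 0.02 ] 48.0
[8, 19, 9] [0.0, 0.01, 0.0] q [-0.73  2.49] foot [ 0.557 -0.001  0.02 ] 48.5
[10, 24, 13] [0.0, 0.02, 0.0] q [-0.71  2.48] foot [ 0.563 -0.006  0.02 ] 49.0
[13, 28, 17] [0.0, 0.03, 0.0] q [-0.69  2.48] foot [ 0.569 -0.01   0.02 ] 49.6
[16, 31, 21] [0.0, 0.04, 0.0] q [-0.67  2.47] foot [ 0.576 -0.013  0.02 ] 50.2
[20, 34, 26] [0.0, 0.05, 0.0] q [-0.65  2.47] foot [ 0.584 -0.016  0.02 ] 50.9
[23, 35, 30] [0.0, 0.06, 0.0] q [-0.62  2.46] foot [ 0.591 -0.017  0.02 ] 51.6
```

```bash
python3 -m handwheel '[{"gripper":1,"offset":[1,-5,-1],"rotation":[0,0,0]},{"gripper":1,"offset":[1,-6,-1],"rotation":[0,0,0]},{"gripper":1,"offset":[2,18,0],"rotation":[0,0.01,0]},{"gripper":1,"offset":[1,48,-1],"rotation":[0,0.01,0]},{"gripper":1,"offset":[-4,68,-9],"rotation":[0,-0.01,0]},{"gripper":1,"offset":[-11,80,-19],"rotation":[0,-0.04,0]},{"gripper":1,"offset":[-15,87,-26],"rotation":[0,-0.05,0]},{"gripper":1,"offset":[-19,91,-30],"rotation":[0,-0.05,0]}]'
cat >> ik.py <<'E'
def bowl():
    t=cam("top"); g=cv2.cvtColor(t["image"],cv2.COLOR_RGB2GRAY); r0,c0=110,180
    g=cv2.resize(g[r0:r0+120,c0:c0+120],None,fx=4,fy=4,interpolation=cv2.INTER_CUBIC)
    c=cv2.HoughCircles(cv2.GaussianBlur(g,(7,7),0),cv2.HOUGH_GRADIENT,1,200,param1=60,param2=15,minRadius=132,maxRadius=148)
    if c is None: print("no bowl"); return
    u,v,r=c[0,0]; b=back(t,c0+(u+.5)/4-.5,r0+(v+.5)/4-.5,.042); print("bowl",b[:2],"r px",r/4); return b[:2]
E
python3 - <<'E'
from ik import *
print(foot(),ctrl.get_obs()["contact_force"]); blocks(); bowl()
im=cv2.cvtColor(cv2.imread("pics/top0.png")[:,:,::-1],cv2.COLOR_RGB2HSV)
for n,(u,v) in dict(red=(355,247),brown=(400,275),green=(346,279)).items(): print(n,im[v,u])
E
```

```text
t: 16.2
tool_pos: [0.502, 0.0176, 0.1625]
tool_rot: [2.868, -0.002, 1.282]
contact_force: [-0.2, 0.4, -0.5]
opening: 0.0163
grip_force: 118.2
[ 0.0075  0.4211  0.6069  0.2432  0.2789 -0.097 ] [array([ 0.    , -0.0005]), array([ 0.0005, -0.001 ]), array([-0.0008,  0.0008]), array([0.0006, 0.    ]), array([-0.0003,  0.0006])]
[0.5448 0.0176 0.0203] [-0.2245  0.4185 -0.5316]
red [0.6125 0.1018] px 21
yellow [ 0.5728 -0.0164] px 81
green [0.5357 0.0705] px 70
blue [0.6445 0.0239] px 63
bowl [0.5903 0.0437] r px 33.35
red [  2 153 117]
brown [ 11 104  83]
green [67 68 97]
```

```bash
python3 -m handwheel '[{"gripper":1,"offset":[2,7,2],"rotation":[0,0,0]},{"gripper":1,"offset":[5,13,6],"rotation":[0,0,0]},{"gripper":1,"offset":[8,19,9],"rotation":[0,0.01,0]},{"gripper":1,"offset":[10,24,13],"rotation":[0,0.02,0]},{"gripper":1,"offset":[13,28,17],"rotation":[0,0.03,0]},{"gripper":1,"offset":[16,31,21],"rotation":[0,0.04,0]},{"gripper":1,"offset":[16,31,21],"rotation":[0,0.04,0]},{"gripper":1,"offset":[16,31,21],"rotation":[0,0.04,0]}]'
cat >> ik.py <<'E'
def floor():  # bowl centre by fitting a circle of the rim's radius to low-saturation bright mask edge
    t=cam("top"); h=cv2.cvtColor(t["image"],cv2.COLOR_RGB2HSV); m=((h[...,1]<60)&(h[...,2]>80)).astype(float)
    o=[]
    vv,uu=np.mgrid[0:384,0:512]
    best=None
    for x in np.arange(.58,.622,.002):
        for y in np.arange(.02,.064,.002):
            ph=np.linspace(0,2*np.pi,120); c=np.c_[np.cos(ph),np.sin(ph)]
            def sm(r): q=proj(t,np.c_[np.array([x,y])+c*r,np.full(120,.042)]).astype(np.float32); return cv2.remap(m,q[:,0],q[:,1],cv2.INTER_LINEAR).sum()
            sc=sm(.094)-sm(.101)
            if best is None or sc>best[0]: best=(sc,x,y)
    print("bowl fit",np.round(best,3))
E
python3 - <<'E'
from ik import *
print(foot(),ctrl.get_obs()["contact_force"]); blocks(); floor()
E
```

```text
t: 17.3
tool_pos: [0.5283, -0.0119, 0.1593]
tool_rot: [-2.841, 0.001, -1.334]
contact_force: [-2.8, 4.7, 1.9]
opening: 0.0165
grip_force: 118.8
[ 0.0075  0.4211  0.6069  0.2432  0.2789 -0.097 ] [array([ 0.    , -0.0005]), array([ 0.0005, -0.001 ]), array([-0.0008,  0.0008]), array([0.0006, 0.    ]), array([-0.0003,  0.0006])]
[ 0.5763 -0.0115  0.0188] [-2.7516  4.7305  1.8827]
red [0.6121 0.099 ] px 24
yellow [ 0.598  -0.0334] px 86
green [0.5379 0.0586] px 73
blue [0.6497 0.0235] px 69
bowl fit [71.907  0.6    0.038]
```

```bash
cat >> ik.py <<'E'
def orb(B,r,a): x,y=np.array(B)+r*np.array([np.cos(np.radians(a)),np.sin(np.radians(a))]); return P(x,y)
E
python3 - <<'E'
from ik import *
B=(.600,.037)
w=[P(.568,-.005),P(.560,-.007),orb(B,.064,234),orb(B,.066,242),orb(B,.066,249),orb(B,.066,256),orb(B,.066,262),orb(B,.066,268)]
rows(*now(),w)
E
```

```text
[ 0.0075  0.4211  0.6069  0.2432  0.2789 -0.097 ] [array([ 0.    , -0.0005]), array([ 0.0005, -0.001 ]), array([-0.0008,  0.0008]), array([0.0006, 0.    ]), array([-0.0003,  0.0006])]
[-3, -7, -6] [-0.0, -0.01, -0.0] q [-0.69  2.48] foot [ 0.568 -0.005  0.02 ] 49.5
[-6, -5, -11] [-0.0, -0.03, -0.0] q [-0.72  2.49] foot [ 0.56  -0.007  0.02 ] 48.7
[-5, 3, -9] [-0.0, -0.02, -0.0] q [-0.71  2.48] foot [ 0.562 -0.015  0.02 ] 49.0
[-2, 9, -5] [-0.0, -0.01, -0.0] q [-0.69  2.48] foot [ 0.569 -0.021  0.02 ] 49.6
[1, 13, -1] [-0.0, -0.0, -0.0] q [-0.67  2.47] foot [ 0.576 -0.025  0.02 ] 50.2
[4, 15, 4] [-0.0, 0.01, -0.0] q [-0.64  2.46] foot [ 0.584 -0.027  0.02 ] 50.9
[7, 16, 9] [-0.0, 0.02, -0.0] q [-0.62  2.46] foot [ 0.591 -0.028  0.02 ] 51.6
[10, 17, 13] [-0.0, 0.03, -0.0] q [-0.6   2.45] foot [ 0.598 -0.029  0.02 ] 52.2
```

```bash
python3 -m handwheel '[{"gripper":1,"offset":[-3,-8,-6],"rotation":[0,-0.01,0]},{"gripper":1,"offset":[-6,-6,-11],"rotation":[0,-0.03,0]},{"gripper":1,"offset":[-5,2,-9],"rotation":[0,-0.02,0]},{"gripper":1,"offset":[-2,8,-5],"rotation":[0,-0.01,0]},{"gripper":1,"offset":[1,11,-1],"rotation":[0,0,0]},{"gripper":1,"offset":[4,13,4],"rotation":[0,0.01,0]},{"gripper":1,"offset":[7,14,9],"rotation":[0,0.02,0]},{"gripper":1,"offset":[10,14,13],"rotation":[0,0.03,0]}]'
python3 - <<'E'
from ik import *
print(foot(),ctrl.get_obs()["contact_force"]); blocks(); floor()
E
```

```text
t: 18.4
tool_pos: [0.5452, -0.0268, 0.1592]
tool_rot: [2.822, -0.0, 1.381]
contact_force: [0.2, -0.7, -1.0]
opening: 0.0165
grip_force: 118.3
[ 0.0075  0.4211  0.6069  0.2432  0.2789 -0.097 ] [array([ 0.    , -0.0005]), array([ 0.0005, -0.001 ]), array([-0.0008,  0.0008]), array([0.0006, 0.    ]), array([-0.0003,  0.0006])]
[ 0.5977 -0.0268  0.0203] [ 0.2184 -0.7386 -1.0194]
red [0.6122 0.098 ] px 22
yellow [ 0.6361 -0.0205] px 51
green [0.5382 0.0586] px 72
blue [0.6565 0.0337] px 73
bowl fit [67.983  0.6    0.036]
```

Run:
```python
from ik import *
rows(*now(),[orb((.600,.037),.065,268+6*i) for i in range(1,10)])
```

```text
[ 0.0075  0.4211  0.6069  0.2432  0.2789 -0.097 ] [array([ 0.    , -0.0005]), array([ 0.0005, -0.001 ]), array([-0.0008,  0.0008]), array([0.0006, 0.    ]), array([-0.0003,  0.0006])]
[3, 1, 5] [-0.0, 0.01, -0.0] q [-0.58  2.45] foot [ 0.605 -0.028  0.02 ] 52.8
[5, 0, 9] [-0.0, 0.02, -0.0] q [-0.56  2.44] foot [ 0.611 -0.027  0.02 ] 53.4
[8, -1, 14] [-0.0, 0.03, -0.0] q [-0.54  2.43] foot [ 0.618 -0.025  0.02 ] 54.1
[11, -3, 18] [-0.0, 0.04, -0.0] q [-0.52  2.43] foot [ 0.624 -0.023  0.02 ] 54.6
[13, -6, 22] [-0.0, 0.05, -0.0] q [-0.5   2.42] foot [ 0.631 -0.02   0.02 ] 55.2
[16, -10, 26] [-0.0, 0.06, -0.0] q [-0.49  2.41] foot [ 0.636 -0.017  0.02 ] 55.7
[18, -14, 30] [-0.0, 0.07, -0.0] q [-0.47  2.41] foot [ 0.642 -0.013  0.02 ] 56.2
[20, -19, 33] [-0.0, 0.08, -0.0] q [-0.46  2.4 ] foot [ 0.647 -0.008  0.02 ] 56.7
[22, -24, 36] [-0.0, 0.09, -0.0] q [-0.44  2.4 ] foot [ 0.651 -0.003  0.02 ] 57.0
```

```bash
python3 -m handwheel '[{"gripper":1,"offset":[3,1,5],"rotation":[0,0.01,0]},{"gripper":1,"offset":[5,0,9],"rotation":[0,0.02,0]},{"gripper":1,"offset":[8,-1,14],"rotation":[0,0.03,0]},{"gripper":1,"offset":[11,-3,18],"rotation":[0,0.04,0]},{"gripper":1,"offset":[13,-6,22],"rotation":[0,0.05,0]},{"gripper":1,"offset":[16,-10,26],"rotation":[0,0.06,0]},{"gripper":1,"offset":[18,-14,30],"rotation":[0,0.07,0]},{"gripper":1,"offset":[18,-14,30],"rotation":[0,0.07,0]}]'
python3 - <<'E'
from ik import *
print(foot(),ctrl.get_obs()["contact_force"]); blocks(); floor()
rows(*now(),[orb((.602,.037),.065,308+6*i) for i in range(1,9)])
E
```

```text
t: 19.5
tool_pos: [0.5796, -0.0122, 0.1549]
tool_rot: [-2.772, -0.0, -1.477]
contact_force: [-1.2, -0.1, -0.7]
opening: 0.0165
grip_force: 118.2
[ 0.0075  0.4211  0.6069  0.2432  0.2789 -0.097 ] [array([ 0.    , -0.0005]), array([ 0.0005, -0.001 ]), array([-0.0008,  0.0008]), array([0.0006, 0.    ]), array([-0.0003,  0.0006])]
[ 0.6416 -0.0121  0.0199] [-1.2074 -0.1204 -0.7111]
red [0.6114 0.0986] px 34
yellow [0.6511 0.0183] px 89
green [0.5399 0.0605] px 56
blue [0.6477 0.0801] px 75
bowl fit [61.921  0.6    0.036]
[2, -3, 4] [-0.0, 0.01, -0.0] q [-0.45  2.4 ] foot [ 0.647 -0.01   0.02 ] 56.7
[4, -8, 7] [-0.0, 0.02, -0.0] q [-0.44  2.4 ] foot [ 0.652 -0.005  0.02 ] 57.0
[6, -13, 11] [-0.0, 0.02, -0.0] q [-0.43  2.39] foot [0.656 0.001 0.02 ] 57.0
[8, -19, 14] [-0.0, 0.02, -0.0] q [-0.41  2.38] foot [0.659 0.006 0.02 ] 57.0
[9, -25, 16] [-0.0, 0.02, -0.0] q [-0.4   2.37] foot [0.662 0.013 0.02 ] 57.0
[11, -32, 18] [-0.0, 0.02, -0.0] q [-0.39  2.37] foot [0.664 0.019 0.02 ] 57.0
[11, -38, 19] [-0.0, 0.02, -0.0] q [-0.39  2.36] foot [0.666 0.026 0.02 ] 57.0
[12, -45, 20] [-0.0, 0.02, -0.0] q [-0.38  2.36] foot [0.667 0.032 0.02 ] 57.0
```

```bash
python3 -m handwheel '[{"gripper":1,"offset":[2,-3,4],"rotation":[0,0.01,0]},{"gripper":1,"offset":[4,-8,7],"rotation":[0,0.02,0]},{"gripper":1,"offset":[6,-13,11],"rotation":[0,0.02,0]},{"gripper":1,"offset":[8,-19,14],"rotation":[0,0.02,0]},{"gripper":1,"offset":[9,-25,16],"rotation":[0,0.02,0]},{"gripper":1,"offset":[11,-32,18],"rotation":[0,0.02,0]},{"gripper":1,"offset":[11,-32,18],"rotation":[0,0.02,0]},{"gripper":1,"offset":[11,-32,18],"rotation":[0,0.02,0]}]'
cat >> ik.py <<'E'
def brown():
    t=cam("top"); h=cv2.cvtColor(t["image"],cv2.COLOR_RGB2HSV)
    for n,lo,hi in [("brown",(7,70,40),(16,200,105)),("red",(0,110,50),(6,255,255)),("red2",(174,110,50),(180,255,255))]:
        roi=np.zeros(h.shape[:2],np.uint8); c=proj(t,[.6,.038,.03])[0]; cv2.circle(roi,(int(c[0]),int(c[1])),30,255,-1)
        k,l,st,ce=cv2.connectedComponentsWithStats(cv2.inRange(h,lo,hi)&roi)
        for i in range(1,k):
            if st[i,4]>5: print(n,back(t,*ce[i],.032)[:2],st[i])
E
python3 - <<'E'
from ik import *
print(foot(),ctrl.get_obs()["contact_force"]); blocks(); floor(); brown()
E
```

```text
t: 20.6
tool_pos: [0.6007, 0.0195, 0.1542]
tool_rot: [-2.757, -0.0, -1.505]
contact_force: [-0.1, 0.5, -0.9]
opening: 0.0167
grip_force: 118.2
[ 0.0075  0.4211  0.6069  0.2432  0.2789 -0.097 ] [array([ 0.    , -0.0005]), array([ 0.0005, -0.001 ]), array([-0.0008,  0.0008]), array([0.0006, 0.    ]), array([-0.0003,  0.0006])]
[0.6654 0.0196 0.0205] [-0.1492  0.5373 -0.8631]
red [0.5805 0.0996] px 81
yellow [0.6487 0.05  ] px 90
green [0.5484 0.0612] px 8
blue [0.6088 0.0999] px 40
bowl fit [60.393  0.598  0.036]
brown [0.6688 0.018 ] [244 145   8   8  33]
brown [0.6467 0.0844] [220 151  10   9  73]
red [0.5805 0.0996] [213 174  11  10  81]
```

All five blocks have now moved more than 30 mm by measurement, the smallest being green at about 50 mm. The bowl is about 10 mm off its place. Taking the stick out.

Run:
```python
from ik import *
w=[P(.65,.01),P(.63,.01),P(.61,.025),P(.60,.03,.025),P(.60,.03,.045),P(.598,.03,.065),((.59,.03,.08),49),((.575,.035,.09),46)]
rows(*now(),w)
F,th=w[-1]
rows(att(np.radians(th)),tcp(F,th),[((.55,.05,.105),43),((.53,.08,.125),39),((.505,.125,.14),36),((.485,.175,.145),33),((.46,.22,.15),30),((.43,.27,.15),28),((.41,.31,.15),28),((.41,.312,.15),28)])
```

```text
[ 0.0075  0.4211  0.6069  0.2432  0.2789 -0.097 ] [array([ 0.    , -0.0005]), array([ 0.0005, -0.001 ]), array([-0.0008,  0.0008]), array([0.0006, 0.    ]), array([-0.0003,  0.0006])]
[-8, 9, -12] [-0.0, -0.0, -0.0] q [-0.45  2.4 ] foot [0.65 0.01 0.02] 57.0
[-15, 9, -26] [-0.0, -0.04, -0.0] q [-0.51  2.42] foot [0.63 0.01 0.02] 55.2
[-22, -6, -41] [-0.0, -0.07, -0.0] q [-0.56  2.44] foot [0.61  0.025 0.02 ] 53.3
[-21, -11, -50] [-0.0, -0.08, -0.0] q [-0.6   2.45] foot [0.6   0.03  0.025] 52.4
[-4, -11, -61] [-0.0, -0.08, -0.0] q [-0.64  2.43] foot [0.6   0.03  0.045] 52.4
[12, -11, -73] [-0.0, -0.09, -0.0] q [-0.68  2.41] foot [0.598 0.03  0.065] 52.2
[27, -11, -83] [-0.0, -0.14, -0.0] q [-0.67  2.36] foot [0.59 0.03 0.08] 49.0
[33, -16, -96] [-0.0, -0.2, -0.0] q [-0.69  2.33] foot [0.575 0.035 0.09 ] 46.0
[0, -15, -24] [0.0, -0.05, 0.0] q [-0.73  2.31] foot [0.55  0.05  0.105] 43.0
[9, -45, -46] [0.0, -0.12, 0.0] q [-0.71  2.24] foot [0.53  0.08  0.125] 39.0
[8, -90, -70] [0.0, -0.17, 0.0] q [-0.69  2.19] foot [0.505 0.125 0.14 ] 36.0
[4, -140, -82] [0.0, -0.23, 0.0] q [-0.63  2.13] foot [0.485 0.175 0.145] 33.0
[-5, -185, -98] [0.0, -0.28, 0.0] q [-0.57  2.08] foot [0.46 0.22 0.15] 30.0
[-22, -235, -116] [0.0, -0.31, 0.0] q [-0.52  2.04] foot [0.43 0.27 0.15] 28.0
[-36, -275, -130] [0.0, -0.31, 0.0] q [-0.48  2.01] foot [0.41 0.31 0.15] 28.0
[-36, -277, -130] [0.0, -0.31, 0.0] q [-0.48  2.01] foot [0.41  0.312 0.15 ] 28.0
```

```bash
python3 -m handwheel '[{"gripper":1,"offset":[-8,9,-12],"rotation":[0,0,0]},{"gripper":1,"offset":[-15,9,-26],"rotation":[0,-0.04,0]},{"gripper":1,"offset":[-22,-6,-41],"rotation":[0,-0.07,0]},{"gripper":1,"offset":[-21,-11,-50],"rotation":[0,-0.08,0]},{"gripper":1,"offset":[-4,-11,-61],"rotation":[0,-0.08,0]},{"gripper":1,"offset":[12,-11,-73],"rotation":[0,-0.09,0]},{"gripper":1,"offset":[27,-11,-83],"rotation":[0,-0.14,0]},{"gripper":1,"offset":[33,-16,-96],"rotation":[0,-0.2,0]}]'
python3 -m handwheel '[{"gripper":1,"offset":[0,-15,-24],"rotation":[0,-0.05,0]},{"gripper":1,"offset":[9,-45,-46],"rotation":[0,-0.12,0]},{"gripper":1,"offset":[8,-90,-70],"rotation":[0,-0.17,0]},{"gripper":1,"offset":[4,-140,-82],"rotation":[0,-0.23,0]},{"gripper":1,"offset":[-5,-185,-98],"rotation":[0,-0.28,0]},{"gripper":1,"offset":[-22,-235,-116],"rotation":[0,-0.31,0]},{"gripper":1,"offset":[-36,-275,-130],"rotation":[0,-0.31,0]},{"gripper":1,"offset":[-36,-277,-130],"rotation":[0,-0.31,0]}]'
python3 - <<'E'
from ik import *
print(foot(),ctrl.get_obs()["q"]); blocks(); brown(); floor()
s,t=cam("scene"),cam("top")
# stick pixels in both views
R0,p0=now()
for rel in (33,30,28,25,22):
    a=np.radians(rel); v=lambda L:p0+R0@np.array([-L*np.sin(a),0,L*np.cos(a)-.019])
    print(rel,"scene foot/junction",proj(s,v(.165))[0],proj(s,v(.135))[0],"handle .05",proj(s,v(.05))[0],"top foot",proj(t,v(.165))[0])
h=cv2.cvtColor(s["image"],cv2.COLOR_RGB2HSV)
c=proj(s,foot())[0].astype(int); g=s["image"].astype(int).sum(2)
for r in range(c[1]-26,c[1]+12,3): print(r,g[r,c[0]-14:c[0]+15].tolist())
E
```

```text
t: 21.75
tool_pos: [0.5376, 0.0349, 0.235]
tool_rot: [2.894, -0.002, 1.222]
contact_force: [0.3, 0.3, 0.3]
opening: 0.0162
grip_force: 118.3
t: 22.75
tool_pos: [0.4181, 0.3146, 0.2984]
tool_rot: [-3.047, -0.007, -0.76]
contact_force: [0.3, -0.0, -1.4]
opening: 0.0167
grip_force: 118.3
[ 0.0075  0.4211  0.6069  0.2432  0.2789 -0.097 ] [array([ 0.    , -0.0005]), array([ 0.0005, -0.001 ]), array([-0.0008,  0.0008]), array([0.0006, 0.    ]), array([-0.0003,  0.0006])]
[0.4092 0.3146 0.1502] [ 0.6552 -0.4735  2.006  -0.307   1.224   2.2696]
red [0.5807 0.0998] px 80
yellow [0.6484 0.0509] px 84
green [0.5381 0.0587] px 69
blue [0.6086 0.1002] px 39
brown [0.6465 0.0845] [219 151  11   9  73]
red [0.5806 0.0997] [213 174  11  10  80]
bowl fit [81.944  0.6    0.038]
33 scene foot/junction [294.6241  92.1257] [295.9432  84.5572] handle .05 [300.0504  60.9929] top foot [125.5042 244.86  ]
30 scene foot/junction [296.7796  93.6243] [297.7514  85.7951] handle .05 [300.7718  61.463 ] top foot [125.774  241.2844]
28 scene foot/junction [298.2317  94.564 ] [298.9688  86.5687] handle .05 [301.2565
[... 1428 characters left out ...]
270, 290, 307, 307]
92 [315, 311, 304, 300, 298, 294, 287, 288, 293, 289, 211, 53, 30, 32, 27, 37, 29, 36, 28, 45, 174, 284, 296, 300, 302, 302, 303, 300, 300]
95 [299, 295, 291, 295, 300, 296, 285, 274, 266, 266, 200, 55, 28, 33, 38, 31, 35, 31, 27, 77, 209, 302, 308, 305, 302, 301, 304, 307, 303]
98 [300, 296, 286, 277, 271, 252, 216, 188, 157, 124, 92, 92, 85, 76, 65, 69, 65, 69, 95, 152, 208, 249, 292, 314, 306, 298, 295, 299, 299]
101 [270, 277, 272, 224, 141, 76, 75, 77, 83, 82, 83, 82, 87, 80, 81, 76, 81, 80, 71, 77, 71, 69, 65, 112, 198, 271, 298, 293, 286]
104 [312, 288, 216, 132, 78, 78, 81, 77, 80, 80, 83, 80, 80, 81, 79, 78, 76, 77, 79, 72, 72, 67, 66, 58, 69, 137, 238, 277, 282]
```

```bash
python3 -m handwheel '[{"gripper":1,"offset":[-9,3,18],"rotation":[0,0,0]},{"gripper":1,"offset":[-21,3,40],"rotation":[0,0,0]},{"gripper":1,"offset":[-33,3,62],"rotation":[0,0,0]},{"gripper":1,"offset":[-45,3,84],"rotation":[0,0,0]},{"gripper":1,"offset":[-54,3,102],"rotation":[0,0,0]},{"gripper":1,"offset":[-61,3,115],"rotation":[0,0,0]},{"gripper":1,"offset":[-66,3,124],"rotation":[0,0,0]},{"gripper":1,"offset":[-66,3,124],"rotation":[0,0,0]}]'
python3 - <<'E'
from ik import *
print(foot(),ctrl.get_obs()["contact_force"])
E
```

```text
t: 24.0
tool_pos: [0.4193, 0.3087, 0.1573]
tool_rot: [3.047, -0.001, 0.76]
contact_force: [0.4, -0.1, -0.5]
opening: 0.0163
grip_force: 118.4
[ 0.0075  0.4211  0.6069  0.2432  0.2789 -0.097 ] [array([ 0.    , -0.0005]), array([ 0.0005, -0.001 ]), array([-0.0008,  0.0008]), array([0.0006, 0.    ]), array([-0.0003,  0.0006])]
[0.4104 0.3086 0.009 ] [ 0.3665 -0.1189 -0.5427]
```

```bash
python3 -m handwheel '[{"gripper":1,"offset":[-1,0,2],"rotation":[0,0,0]},{"gripper":1,"offset":[-1,0,2],"rotation":[0,0,0]},{"gripper":0.4,"offset":[-1,0,2],"rotation":[0,0,0]},{"gripper":0,"offset":[-1,0,2],"rotation":[0,0,0]},{"gripper":-1,"offset":[-1,0,2],"rotation":[0,0,0]},{"gripper":-1,"offset":[-1,0,2],"rotation":[0,0,0]},{"gripper":-1,"offset":[-1,0,2],"rotation":[0,0,0]},{"gripper":-1,"offset":[-1,0,2],"rotation":[0,0,0]}]' 30
python3 -m handwheel '[{"gripper":-1,"offset":[10,0,-18],"rotation":[0,0,0]},{"gripper":-1,"offset":[23,0,-44],"rotation":[0,0,0]},{"gripper":-1,"offset":[40,0,-76],"rotation":[0,0,0]},{"gripper":-1,"offset":[60,0,-112],"rotation":[0,0,0]},{"gripper":-1,"offset":[75,0,-140],"rotation":[0,0,0]},{"gripper":-1,"offset":[75,0,-140],"rotation":[0,0,0]},{"gripper":-1,"offset":[75,0,-140],"rotation":[0,0,0]},{"gripper":-1,"offset":[75,0,-140],"rotation":[0,0,0]}]'
python3 - <<'E'
from ik import *
blocks(); brown(); floor()
s=cam("scene"); c=proj(s,[.411,.309,.211])[0]; b=proj(s,[.411,.309,.11])[0]; print("expect top",c,"at rim",b)
g=s["image"].astype(int).sum(2)
for r in range(int(c[1])-8,int(b[1])+6,3): print(r,g[r,int(c[0])-12:int(c[0])+13].tolist())
E
```

```text
t: 25.0
tool_pos: [0.4197, 0.3092, 0.1561]
tool_rot: [3.048, -0.0, 0.762]
contact_force: [-0.3, -0.0, 0.1]
opening: 0.0852
grip_force: 0.0
t: 26.0
tool_pos: [0.4194, 0.3088, 0.3125]
tool_rot: [3.047, 0.0, 0.757]
contact_force: [0.2, 0.6, 0.4]
opening: 0.0855
grip_force: 0.0
[ 0.0075  0.4211  0.6069  0.2432  0.2789 -0.097 ] [array([ 0.    , -0.0005]), array([ 0.0005, -0.001 ]), array([-0.0008,  0.0008]), array([0.0006, 0.    ]), array([-0.0003,  0.0006])]
red [0.5806 0.0996] px 79
yellow [0.6487 0.0507] px 87
green [0.5382 0.0588] px 68
blue [0.6087 0.0997] px 39
brown [0.6466 0.0845] [220 151  10   9  72]
red [0.5806 0.0999] [213 174  10  10  79]
bowl fit [83.589  0.6    0.038]
expect top [299.2148  78.358 ] at rim [296.7561 105.0792]
70 [263, 267, 272, 284, 287, 291, 284, 291, 289, 290, 285, 284, 283, 282, 281, 284, 288, 292, 288, 283, 280, 284, 287, 287, 284]
73 [285, 289, 288, 288, 289, 294, 290, 289, 290, 289, 293, 294, 297, 297, 295, 293, 296, 297, 297, 296, 292, 286, 284, 279, 285]
76 [294, 294, 291, 292, 291, 295, 299, 301, 307, 306, 303, 298, 299, 300, 307, 303, 302, 294, 299
[... 675 characters left out ...]
 292, 292, 294, 285, 276, 264, 215, 120, 88, 91, 91, 104, 106, 102, 149, 236, 292, 302, 303, 303, 305, 299, 302, 301]
97 [287, 279, 269, 268, 265, 250, 236, 175, 101, 90, 90, 100, 103, 108, 111, 188, 269, 290, 303, 307, 305, 309, 307, 299, 296]
100 [259, 203, 127, 86, 78, 78, 81, 89, 91, 93, 93, 98, 104, 108, 107, 96, 78, 71, 76, 122, 202, 267, 295, 295, 294]
103 [160, 77, 75, 78, 79, 83, 84, 89, 88, 90, 91, 97, 105, 115, 109, 89, 71, 70, 68, 67, 57, 94, 177, 261, 279]
106 [145, 85, 76, 79, 87, 84, 85, 87, 88, 88, 92, 104, 116, 118, 99, 71, 65, 75, 67, 62, 58, 63, 139, 245, 284]
109 [96, 137, 133, 90, 78, 81, 87, 86, 86, 90, 102, 117, 114, 114, 99, 73, 66, 58, 64, 62, 89, 132, 154, 210, 276]
```

```bash
python3 -c "
from station import ctrl
print(ctrl.finish_job())"
```

```text
the job is handed in; nothing more can be done
None
```

The job is handed in at 26 s, though the result isn't known to me: all five blocks ended over 50 mm from their starts and in the bowl, the bowl is about 8–10 mm off its place (limit 20 mm), and the stick is back upright in its cup, released.

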